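# Unpack the bell dolls from the slide-lid toy box

### The job

Free the toy box's sliding lid by turning its clamp knob until the bar is well clear of the lid, raise the lid's handle end over the stop lip, slide it out of its grooves and lay it flat, handle up, in the middle of the cork mat. Then take every doll out of the box and stand it upright on the floor of the white display tray. Leave the other things on the table where they are.

Things in the scene. Friction and masses are not known exactly. Their poses are not given: they have to be found in the camera images.
- toybox: Fixed wooden toy box with a sliding lid, 260 (x) by 180 (y) by 95 mm high. Origin: centre of the underside; z up. The lid leaves towards the box's -x end (the front, roughly facing the robot). Inside 220 x 150 mm, floor at z = 6 mm. The lid rests on the walls at z = 79 mm, between side guides (to z = 86 mm, 2.5 mm clear of it); a rear wall to z = 87 mm closes the +x end.
- lip (a point): Middle of the top of the stop lip along the box's front edge, at x = -125, z = 84 mm in the box's frame. The lip is 10 mm thick and 5 mm high, and stands right before the front end of the shut lid (6 mm thick): the lid slides out only when its front end is raised over it, by some 7 to 15 mm, tilting about its rear edge.
- strips (a point): Front end of the grooves, at x = 50, z = 90 mm in the box's frame (middle). From here to the rear wall, strips (top at z = 95 mm) overhang the lid's long edges by 8 mm; the grooves under them are 11 mm high, so the lid can tilt but not be lifted straight off. Once drawn 68 mm towards -x, its rear end is clear of the strips and it lifts away.
- clamp (a joint): Clamp on a post at the box's +y side, axis vertical at x = -75, y = 104 mm in its frame. At 0 rad a steel bar (16 mm wide, tip 53 mm from the axis, 2 mm above the lid) points to the box's -y over the lid and holds it down. Turned clockwise from above the value grows, to 1.65; from 1.3 the bar points to the box's front, off the lid. Friction 0.06 N m; stays where left.
- clamp_grip (a point): Grip point of the clamp knob: on its axis, 116 mm above the table, inside a dark wooden wing 46 mm long, 14 mm thick, its top 10 mm above and its foot 20 mm below this point. The wing's length lies along this point's y axis (in line with the bar, which points to -y); it turns with the knob.
- lid: Loose wooden sliding lid, 234 (x) by 161 (y) by 6 mm thick, about 0.2 kg. Origin: centre of the underside of the plate; z up through the handle side. Starts shut in the box, x along the box's x.
- lid_handle (a point): Grip point in the lid's handle, a dark upright wooden bar 60 mm long (along y), 16 mm thick (along x), rising 32 mm above the plate's upper face. The point lies 90 mm from the lid's origin towards its -x (front) end, 30 mm above the plate's underside (24 mm above its upper face).
- lid_rear (a point): Middle of the lid's rear edge, at its underside, 117 mm from the lid's origin along its +x.
- mat: Fixed cork mat on the table, 270 (x) by 200 (y) by 5 mm thick. Origin: centre of the underside; its upper face is 5 mm higher.
- tray: Fixed white display tray, 300 (x) by 190 (y) mm outside, 14 mm high, walls 6 mm, for the dolls to stand in. Origin: centre of the underside.
- tray_in (a point): Centre of the display tray's inner floor (the height on which dolls stand); axes as the tray's.
- doll1: Loose wooden bell doll with a plain round head, 90 g, weighted foot, standing in the toy box at the start (may be absent). Up to 71 mm tall; round skirt 60 mm across at the foot, narrowing to 20 mm at 34 mm height; above that a slim body and head 20 mm across, up to 68 mm height, where it is gripped. Origin: centre of the foot; z up through the head.
- doll2: Loose wooden bell doll with a brimmed hat, 90 g, weighted foot, standing in the toy box at the start (may be absent). Up to 71 mm tall; round skirt 60 mm across at the foot, narrowing to 20 mm at 34 mm height; above that a slim body and head 20 mm across, up to 68 mm height, where it is gripped. Origin: centre of the foot; z up through the head.
- doll3: Loose wooden bell doll with two round bear's ears, 90 g, weighted foot, standing in the toy box at the start (may be absent). Up to 71 mm tall; round skirt 60 mm across at the foot, narrowing to 20 mm at 34 mm height; above that a slim body and head 20 mm across, up to 68 mm height, where it is gripped. Origin: centre of the foot; z up through the head.
- doll4: Loose wooden bell doll with a pointed hat, 90 g, weighted foot, standing in the toy box at the start (may be absent). Up to 71 mm tall; round skirt 60 mm across at the foot, narrowing to 20 mm at 34 mm height; above that a slim body and head 20 mm across, up to 68 mm height, where it is gripped. Origin: centre of the foot; z up through the head.
- doll5: Loose wooden bell doll with a brimmed hat, 90 g, weighted foot, standing in the toy box at the start (may be absent). Up to 71 mm tall; round skirt 60 mm across at the foot, narrowing to 20 mm at 34 mm height; above that a slim body and head 20 mm across, up to 68 mm height, where it is gripped. Origin: centre of the foot; z up through the head.
- doll6: Loose wooden bell doll with two round bear's ears, 90 g, weighted foot, standing in the toy box at the start (may be absent). Up to 71 mm tall; round skirt 60 mm across at the foot, narrowing to 20 mm at 34 mm height; above that a slim body and head 20 mm across, up to 68 mm height, where it is gripped. Origin: centre of the foot; z up through the head.
- cup: Bystander: white mug, 60 mm high, behind the work things. Origin: centre of the underside.
- jar: Bystander: glass jar, 100 mm high, behind the work things. Origin: centre of the underside.
- bell: Bystander: brass hand bell, 75 mm high, behind the work things. Origin: centre of the underside.
- car: Bystander: wooden toy car 90 mm long, 41 mm high, on the robot's side of the work things. Origin: centre of the underside.
- blockset: Bystander: cardboard box 100 x 70 x 50 mm, on the robot's side of the work things. Origin: centre of the underside.

How it is judged (in metres and radians):
On the way, in this order (a step that is already met when the one before it is completed fails the run):
1. the clamp knob is turned clear of the lid (clamp above 1.3 rad) (value of joint clamp above 1.3 rad), for 0.2 s.
2. the lid, its front end raised over the lip, is sliding out: its rear edge is 45 to 95 mm forward of shut and still down in the grooves' level (x of lid_rear in the frame of toybox between 0.022 and 0.072 m and z of lid_rear in the frame of toybox between 0.075 and 0.089 m), for 0.05 s.
At the end, for the whole second after the job is handed in: The lid lies flat on the cork mat, handle up, its centre within 60 mm of the mat's centre (tilt under 0.06 rad), and every doll present stands upright (within 0.1 rad) on the display tray's floor, inside its walls; all at rest (horizontal distance between lid and mat below 0.06 m and angle between lid's own z axis and vertical below 0.06 rad and z of lid in the frame of mat between 0 and 0.012 m and linear speed of each of lid, doll1, doll2, doll3, doll4, doll5, doll6 below 0.03 m/s and x of doll1 in the frame of tray_in between -0.12 and 0.12 m and y of doll1 in the frame of tray_in between -0.065 and 0.065 m and z of doll1 in the frame of tray_in between -0.005 and 0.006 m and angle between each of doll1, doll2, doll3, doll4, doll5, doll6's own z axis and vertical below 0.1 rad and x of doll2 in the frame of tray_in between -0.12 and 0.12 m and y of doll2 in the frame of tray_in between -0.065 and 0.065 m and z of doll2 in the frame of tray_in between -0.005 and 0.006 m and x of doll3 in the frame of tray_in between -0.12 and 0.12 m and y of doll3 in the frame of tray_in between -0.065 and 0.065 m and z of doll3 in the frame of tray_in between -0.005 and 0.006 m and x of doll4 in the frame of tray_in between -0.12 and 0.12 m and y of doll4 in the frame of tray_in between -0.065 and 0.065 m and z of doll4 in the frame of tray_in between -0.005 and 0.006 m and x of doll5 in the frame of tray_in between -0.12 and 0.12 m and y of doll5 in the frame of tray_in between -0.065 and 0.065 m and z of doll5 in the frame of tray_in between -0.005 and 0.006 m and x of doll6 in the frame of tray_in between -0.12 and 0.12 m and y of doll6 in the frame of tray_in between -0.065 and 0.065 m and z of doll6 in the frame of tray_in between -0.005 and 0.006 m); the robot touches nothing.
It fails at once if a bystander (mug, jar, bell, toy car or cardboard box) is knocked over or shifted by more than 5 cm (distance of any of cup, jar, bell, car, blockset from where it was at the start of the episode above 0.05 m or angle between any of cup, jar, bell, car, blockset's own z axis and vertical above 0.6 rad).
Of doll1, doll2, doll3, doll4, doll5, doll6 only 4 to 6 are there at a start; the rules pass over those that are not, and their reading is None.
At some moment in a run one of doll1, doll2, doll3, doll4, doll5, doll6 may be knocked a few centimetres aside while the robot is not near it.
Once in a run the grip may slacken for a moment while it holds something.
It also fails if it takes over 210 s, if anything falls off the work surface, if the arm or the gripper's body presses on something with over 40 N, if the wrist force passes 120 N, or if a joint passes its speed limit or range.

### The arm

A 7-joint arm with a two-finger parallel gripper is mounted at the origin on the work surface. World frame = base frame: x ahead of the robot, y to its left, z up, the work surface at z = 0. Lengths are in mm, angles in rad, forces in N, time in s.
With the tool pointing down it reaches from about 400 to 900 mm from the base axis. Payload 5.5 kg.
Tool frame: the origin (TCP) lies at the centre of the arm's flange, where the gripper is bolted on; the fingertips stand 173 mm ahead of it and the grasp point (between the pads) lies 155 mm ahead of it; z points along the fingers, y is the line along which they close (so a half turn about z gives the same grasp; the last joint's range is limited). The gripper opens to 85 mm and grips with 20 to 120 N. Pads are 22 mm wide; open, the fingers measure 114 mm over their backs; the gripper's body (76 mm by 85 mm) begins 54 mm behind the grasp point. The pads swing forward as they close: fully open they stand 13 mm farther back than shut.
Start: joints at [1.613, 0.501, -0.427, 1.55, 0.221, 1.138, -0.21], TCP at [142.384, -634.21, 404.71] pointing down, gripper open.
Joint ranges: [-2.88, 2.88], [-0.31, 2.03], [-1.54, 1.56], [0.2, 2.42], [-1.41, 4.55], [0.19, 2.02], [-2.57, 2.57]. Speed limits (rad/s): [2.57, 2.57, 3.14, 3.14, 3.14, 3.14, 3.14].

### API

Orientations are given as a unit quaternion [w, x, y, z].
In Python, from bench import arm gives the robot as it stands. The module is installed in compiled form; this text tells all that it offers.
- The arm moves only by the tool drive_tool, never from a script. Its argument "rows" is one flat list of numbers, 4 for each row, row after row: the shift along the world's x, y, z in cm, then the turn about the world's z in degrees. In form: [tx, ty, tz, spin, tx, ty, tz, spin, ...]. A call has 1 to 10 rows; each row shifts and turns the commanded pose from where the row before left it; what a row does not reach is not made up. A row lasts 1/12 s, in which the tool goes at most 41.7 mm and 7.16 degrees, less where a joint would pass 70% of its speed; a pose out of reach is approached as far as the arm can. A call with a gripper value outside its range is refused whole. "fingers" is the opening, from -1 (shut) to 1 (fully open), set as the call begins (left out, the last holds). The fingers move at their own pace and stop on an object; "squeeze" is the grip in N (left out, the last holds). Time passes only in rows, so rows that do not move let the fingers close. It gives the time, the measured TCP pose, the force, the opening and the grip force at its end, in the units of the state.
- arm.state(): the state, without advancing time (a new reading comes with each control period).
- arm.read_camera(name): name is "scene" or "side" or "wrist"; returns a dict with "image" (384x512x3 uint8, red, green, blue), "camera_matrix" (3x3 intrinsics, pixels), "xyz" and "attitude" of the camera in the world; the wrist camera has in their place "mount" (4x4, takes a point from camera to tool coordinates, whose origin is the TCP and whose axes are the flange's). Camera axes: x right, y down, z forward; pixel columns grow to the right and rows downward; lengths in mm; the calibration is good to about 2 mm. A picture is of the moment at which its call begins: read the wrist's pose just before it. There is no depth.
- arm.close_job(): hands the job in; it is judged then, once.
The state is a dict: "clock": time; "joints": joint angles; "joint_velocities": joint speeds; "joint_torque": joint torques, N m; "ee_pos": TCP position; "ee_rot": TCP orientation; "ft_force": force on the tool from outside, world axes, zero at the start; "moment": the same for the moment, N m; "gripper_width": opening from 0.0 (shut) to 1.0 (fully open); "finger_force": force on a finger pad.
Only numpy, scipy, OpenCV 4.12 (cv2) and the standard library are available. Lean on these libraries where they do the work, as an engineer would, in place of code of your own. Each camera call takes 0.05 s, during which the arm holds its last target. There are 200 camera calls.

## Working session

There is one attempt and no reset: what is moved stays moved. The work goes in short steps, Python scripts to look and compute and a tool call to move; the robot and the scene stay as the last step left them, time stands still between calls to the robot, and variables do not carry over. Pictures are saved under pics/ and viewed, at most 14 in all, crops included, and the job is handed in when it is done.

Besides the shell and the picture viewer there is one more tool, called after "Call:" by a JSON object that holds its "method" and its "body", one argument or row to a line. drive_tool: Moves the arm, as the interface text tells. Its arguments: {"type":"object","properties":{"rows":{"type":"array"},"fingers":{"type":"number"},"squeeze":{"type":"number"}},"required":["rows"]}

```bash
mkdir -p pics; cat > h.py <<'E'
import numpy as np, cv2, json
from scipy.spatial.transform import Rotation as R
from bench import arm
def Rq(q): return R.from_quat([q[1],q[2],q[3],q[0]]).as_matrix()
def shot(name,fn):
    s=arm.state(); c=arm.read_camera(name); im=c["image"]
    cv2.imwrite("pics/"+fn+".png",im[:,:,::-1])
    K=np.array(c["camera_matrix"])
    if "mount" in c:
        M=np.array(c["mount"]); Rt=Rq(s["ee_rot"]); Rw=Rt@M[:3,:3]; p=Rt@M[:3,3]+np.array(s["ee_pos"])
    else:
        a=np.array(c["attitude"]); Rw=a if a.shape==(3,3) else Rq(a); p=np.array(c["xyz"])
    np.savez("pics/"+fn+".npz",K=K,R=Rw,p=p,im=im); return dict(K=K,R=Rw,p=p,im=im)
def load(fn): return dict(np.load("pics/"+fn+".npz"))
def ray(c,u,v):
    d=c["R"]@np.linalg.inv(c["K"])@np.array([u,v,1.]); return c["p"],d/np.linalg.norm(d)
def onz(c,u,v,z):
    p,d=ray(c,u,v); return p+d*(z-p[2])/d[2]
def proj(c,X):
    q=c["K"]@(c["R"].T@(np.array(X,float)-c["p"])); return q[:2]/q[2]
def tri(cs,uvs):
    A=np.zeros((3,3));b=np.zeros(3);L=[]
    for c,(u,v) in zip(cs,uvs):
        p,d=ray(c,u,v);P=np.eye(3)-np.outer(d,d);A+=P;b+=P@p;L.append((p,d))
    X=np.linalg.solve(A,b); return X,[np.linalg.norm((np.eye(3)-np.outer(d,d))@(X-p)) for p,d in L]
E
python3 - <<'E'
from h import *
print(arm.state())
for n in("scene","side","wrist"):
    c=shot(n,n+"0"); print(n,c["p"],c["R"][:,2],c["K"][0,0])
a=np.hstack([cv2.imread(f"pics/{n}0.png") for n in("scene","side")])
E
```

```text
{'clock': 0.0, 'joints': array([ 1.61319914,  0.50188408, -0.42682802,  1.55142409,  0.22081639,
        1.13829068, -0.21029127]), 'joint_velocities': array([-1.02769494e-03,  7.81103765e-05, -1.51781361e-04, -1.67225475e-03,
        1.40187412e-04,  1.85259272e-04,  1.25385999e-03]), 'joint_torque': array([-5.41640493e-04, -5.69532394e+01, -5.81609622e+00, -2.80941725e+01,
        1.07904203e-02,  1.18706468e-02,  4.51009981e-06]), 'ee_pos': array([ 142.24124327, -633.89430902,  403.65033428]), 'ee_rot': array([-9.68707889e-04,  9.93906415e-01,  1.10222935e-01, -6.56686058e-05]), 'ft_force': array([0.77820515, 0.63972523, 0.53517937]), 'moment': array([ 0.00033422, -0.01439875,  0.00873028]), 'finger_force': 0.0, 'gripper_width': 1.0014612984037587}
scene [1130.07702274  168.53284927  686.61717357] [-0.67405397 -0.18293312 -0.71567222] 357.20820914382756
side [ 444.22154245 -762.0040803   654.51865081] [ 0.11872332  0.81468935 -0.56761434] 378.82311280451694
wrist [ 218.28920469 -616.21431266  373.8192871 ] [-0.2937688  -0.06277137 -0.95381321] 285.2463545017973
```

View pics/scene0.png

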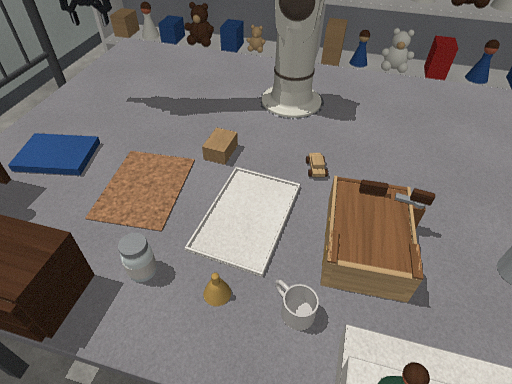

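View pics/side0.png

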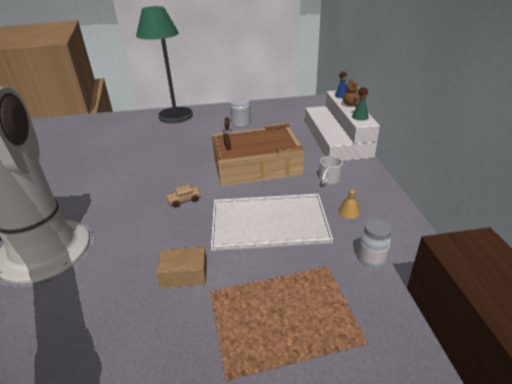

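The scene view shows the box on the right (lid handle ~(373,187), clamp wing ~(422,198)). The tray is in the middle and the mat on the left. In the side view the mat is at the bottom, the tray centred at (270,220), and the box at (257,155).

```bash
cat > m0.py <<'E'
from h import *
def quad(mask,seed):
    mask=cv2.morphologyEx(mask,cv2.MORPH_CLOSE,np.ones((5,5)))
    mask=cv2.morphologyEx(mask,cv2.MORPH_OPEN,np.ones((3,3)))
    n,l=cv2.connectedComponents(mask); m=(l==l[seed[1],seed[0]]).astype(np.uint8)
    cn=max(cv2.findContours(m,0,2)[0],key=cv2.contourArea); h=cv2.convexHull(cn)
    return h[:,0,:].astype(float)
for n,ms,ts in(("scene0",(140,190),(245,220)),("side0",(285,315),(270,220))):
    c=load(n); hsv=cv2.cvtColor(c["im"],cv2.COLOR_RGB2HSV)
    w=((hsv[...,2]>150)&(hsv[...,1]<40)).astype(np.uint8); k=((hsv[...,1]>90)&(hsv[...,0]<20)).astype(np.uint8)
    for nm,m,s,z in(("mat",k,ms,5),("tray",w,ts,14)):
        h=quad(m,s); P=np.array([onz(c,u,v,z)[:2] for u,v in h],np.float32)
        r=cv2.minAreaRect(P); print(n,nm,np.round(r[0]),np.round(r[1]),round(r[2],1),len(h))
c1,c2=load("scene0"),load("side0")
for nm,a,b in(("handle",(373,187),(227,141)),("wing",(422,197),(227,125))):
    print(nm,onz(c1,*a,110),onz(c2,*b,110),tri([c1,c2],[a,b]))
for q in((332,178),(415,186),(323,278),(418,293)): print(onz(c1,*q,86))
for q in((213,142),(295,127),(301,148),(216,155)): print("side",onz(c2,*q,90))
E
python3 m0.py
```

```text
scene0 mat [ 548. -293.] [270. 201.] 5.0 18
scene0 tray [571.   1.] [190. 307.] 84.7 19
side0 mat [ 545. -296.] [268. 199.] 5.0 21
side0 tray [567.  -5.] [206. 300.] 84.6 20
handle [493.48780253 282.32873872 110.        ] [485.79876391 268.30307476 110.        ] (array([486.05797403, 283.47902881, 102.53244185]), [np.float64(0.5976422065876124), np.float64(0.5976422065875963)])
wing [495.34157231 389.55899938 110.        ] [494.86488972 379.50237244 110.        ] (array([494.3089967 , 389.57934651, 106.84734327]), [np.float64(1.7824878406732176), np.float64(1.7824878406734308)])
[463.03189515 188.75783711  86.        ]
[435.13995239 384.29478959  86.        ]
[746.87199012 205.86270521  86.        ]
[729.70147462 379.55292496  86.        ]
side [443.37185353 308.46085195  90.        ]
side [719.29733874 358.8283284   90.        ]
side [704.54610788 215.65119277  90.        ]
side [447.98173445 224.88759741  90.        ]
```

Call:
{"method": "drive_tool", "body": {
  "rows": [2.9, 2.5, 0, 0, 2.9, 2.5, 0, 0, 2.9, 2.5, 0, 0, 2.9, 2.5, 0, 0, 2.9, 2.5, 0, 0, 2.9, 2.5, 0, 0, 2.9, 2.5, 0, 0, 2.9, 2.5, 0, 0, 2.9, 2.5, 0, 0, 2.9, 2.5, 0, 0],
  "fingers": 1
}}

```text
clock: 0.98
ee_pos: [433.4, -382.8, 404.6]
ee_rot: [0.0, 0.994, 0.11, -0.0]
ft_force: [0.2, -0.2, -0.1]
gripper_width: 1.004
finger_force: 0.0
```

Call:
{"method": "drive_tool", "body": {
  "rows": [2.9, 2.5, 0, 0, 2.9, 2.5, 0, 0, 2.9, 2.5, 0, 0, 2.5, 2.5, 0, 0, 0, 3.9, 0, 5, 0, 3.9, 0, 5, 0, 3.9, 0, 5, 0, 3.9, 0, 5, 0, 3.9, 0, 5, 0, 3.9, 0, 5]
}}

```text
clock: 1.82
ee_pos: [543.9, -48.5, 404.6]
ee_rot: [0.0, 0.931, 0.366, -0.0]
ft_force: [0.2, -0.8, 0.9]
gripper_width: 1.0
finger_force: 0.0
```

Call:
{"method": "drive_tool", "body": {
  "rows": [0, 3.9, 0, 5, 0, 3.9, 0, 5, 0, 3.9, 0, 5, 0, 3.9, 0, 5, 0, 3.9, 0, 5, 0, 3.9, 0, 5, 0, 3.9, 0, 5, 0, 3.9, 0, 5, 0, 3.9, 0, 5, 0, 0, 0, 0]
}}

```text
clock: 2.65
ee_pos: [540.9, 309.6, 405.2]
ee_rot: [-0.003, 0.716, 0.698, 0.002]
ft_force: [-0.8, 1.3, 0.9]
gripper_width: 0.998
finger_force: 0.0
```

```bash
python3 - <<'E'
from h import *
s=arm.state(); print(s["clock"],s["ee_pos"],R.from_quat(np.roll(s["ee_rot"],-1)).as_matrix().round(3))
c=shot("wrist","w1"); print(c["p"],c["R"])
E
```

```text
2.65 [540.91556352 309.62572144 405.22222651] [[ 0.026  1.    -0.001]
 [ 1.    -0.026  0.007]
 [ 0.007 -0.002 -1.   ]]
[544.04321635 387.46056766 375.83852367] [[ 0.99966486 -0.02403826 -0.00960858]
 [-0.02579587 -0.95617049 -0.29167201]
 [-0.00217615  0.29182212 -0.95647013]]
```

View pics/w1.png

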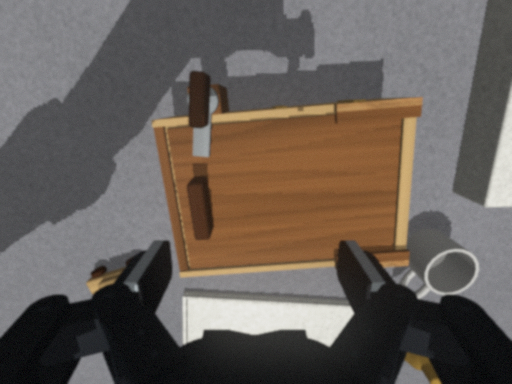

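Wrist view: the box spans (154,122)–(421,98)–(408,262)–(181,276), with the wing at (200,98), the bar at (202,140) and the handle at (200,207).

```bash
python3 - <<'E'
from h import *
c=load("w1"); hsv=cv2.cvtColor(c["im"],cv2.COLOR_RGB2HSV)
print(hsv[207,195],hsv[207,205],hsv[207,250],hsv[98,195],hsv[98,204], hsv[98,207],hsv[140,202])
m=((hsv[...,2]<75)&(hsv[...,1]>90)).astype(np.uint8); m[:60]=0; m[245:]=0
n,l,st,ce=cv2.connectedComponentsWithStats(m)
for i in range(1,n):
    if st[i,4]>100:
        cn=cv2.findContours((l==i).astype(np.uint8),0,2)[0][0]; print(st[i],cv2.minAreaRect(cn), cv2.approxPolyDP(cn,3,True)[:,0].tolist())
for nm,q,z in(("FL",(155,123),84),("FR",(181,276),84),("RL",(421,104),87),("RR",(408,262),87),("handletop",(203,178),117),("ht2",(207,237),117)): print(nm,onz(c,*q,z).round(1))
cv2.imwrite("pics/crop1.png",cv2.resize(c["im"][60:290,140:300,::-1],None,fx=2.6,fy=2.6,interpolation=cv2.INTER_CUBIC))
E
```

```text
[ 12 139  86] [ 12 148  57] [ 14 156 136] [ 10 130  53] [ 13 110  44] [ 3 75 41] [ 95  10 158]
[188  72  21  55 876] ((198.0, 99.0), (20.0, 54.0), -0.0) [[194, 72], [188, 87], [190, 125], [201, 126], [206, 122], [208, 81], [202, 73]]
[217  85  11  27 163] ((221.93997192382812, 98.08000183105469), (27.0114803314209, 8.34386157989502), 81.8698959350586) [[218, 85], [222, 111], [227, 111], [225, 90]]
[188 175  25  63 533] ((201.74798583984375, 206.364013671875), (62.162696838378906, 19.766845703125), 79.69515228271484) [[201, 175], [195, 176], [188, 186], [201, 187], [207, 237], [212, 217], [206, 176]]
FL [443.8 369.7  84. ]
FR [452.  193.1  84. ]
RL [705.1 381.2  87. ]
RR [715.3 207.2  87. ]
handletop [493.8 320.3 117. ]
ht2 [493.  259.3 117. ]
```

View pics/crop1.png

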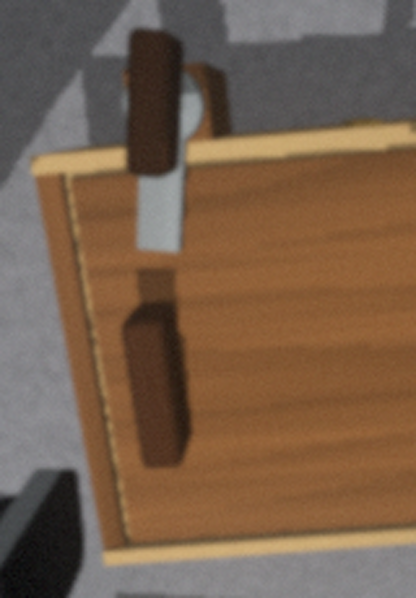

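```bash
python3 - <<'E'
from h import *
c=load("w1"); a=np.radians(2.9); Rz=np.array([[np.cos(a),-np.sin(a)],[np.sin(a),np.cos(a)]])
for nm,o,hx,hy,z in(("wing",(-75,104),7,23,126),("handle",(-91,0),8,30,117),("bar",(-75,71),8,20,90)):
    for sx in(-1,1):
        for sy in(-1,1):
            p=np.array([579,288])+Rz@(np.array(o)+[sx*hx,sy*hy]); print(nm,sx,sy,p.round(0),((proj(c,[*p,z])-[140,60])*2.6).round(0))
E
```

```text
wing -1 -1 [493. 365.] [146. 184.]
wing -1 1 [491. 411.] [127.  36.]
wing 1 -1 [507. 365.] [188. 181.]
wing 1 1 [505. 411.] [171.  32.]
handle -1 -1 [482. 253.] [146. 476.]
handle -1 1 [479. 313.] [124. 327.]
handle 1 -1 [498. 254.] [187. 473.]
handle 1 1 [495. 314.] [167. 324.]
bar -1 -1 [494. 335.] [172. 253.]
bar -1 1 [492. 375.] [159. 148.]
bar 1 -1 [510. 336.] [213. 250.]
bar 1 1 [507. 375.] [201. 145.]
```

Call:
{"method": "drive_tool", "body": {
  "rows": [-1.4, 2.6, 0, -1.5, -1.4, 2.6, 0, -1.5, -1.4, 2.6, 0, -1.5, 0, 0, -3, 0, 0, 0, -3, 0, 0, 0, -3, 0, 0, 0, -2.2, 0, 0, 0, -2, 0, 0, 0, 0, 0]
}}

```text
clock: 3.45
ee_pos: [501.8, 375.7, 267.9]
ee_rot: [0.0, 0.749, 0.663, -0.004]
ft_force: [-0.9, -2.1, -1.0]
gripper_width: 1.001
finger_force: 0.0
```

```bash
python3 - <<'E'
from h import *
s=arm.state(); print(s["ee_pos"],s["ft_force"])
c=shot("wrist","w2")
E
```

```text
[501.84823458 375.68885789 267.90322524] [-0.94427688 -2.11429067 -1.0194793 ]
```

View pics/w2.png

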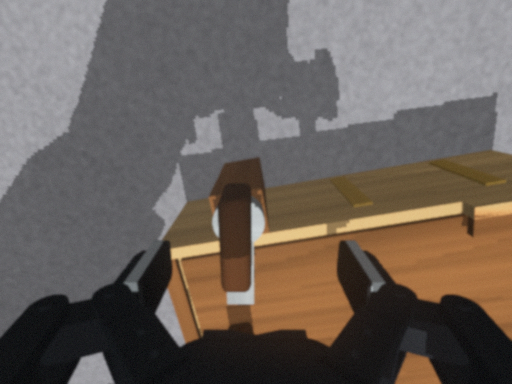

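The wing is upright in the picture between the fingers at col ~237, and about 12 mm further +y.

Call:
{"method": "drive_tool", "body": {
  "rows": [-0.2, 0.6, 0, 0, 0, 0.6, 0.2, 0, 0, 0, 0, 0, 0, 0, 0, 0]
}}

```text
clock: 3.83
ee_pos: [500.4, 392.1, 276.6]
ee_rot: [-0.0, 0.748, 0.664, 0.002]
ft_force: [0.2, 0.1, -0.2]
gripper_width: 0.999
finger_force: 0.0
```

Call:
{"method": "drive_tool", "body": {
  "rows": [0, 0, 0, 0, 0, 0, 0, 0, 0, 0, 0, 0, 0, 0, 0, 0, 0, 0, 0, 0, 0, 0, 0, 0, 0, 0, 0, 0, 0, 0, 0, 0],
  "fingers": -1,
  "squeeze": 40
}}

```text
clock: 4.5
ee_pos: [495.8, 391.9, 275.0]
ee_rot: [-0.002, 0.747, 0.665, -0.004]
ft_force: [-12.7, -3.1, 11.3]
gripper_width: 0.159
finger_force: 42.3
```

Call:
{"method": "drive_tool", "body": {
  "rows": [0, 0, 0, -6, 0, 0, 0, -6, 0, 0, 0, -6, 0, 0, 0, -6, 0, 0, 0, -6, 0, 0, 0, -6]
}}

```text
clock: 5.0
ee_pos: [496.8, 391.4, 275.0]
ee_rot: [-0.0, 0.917, 0.399, -0.003]
ft_force: [-10.0, -4.9, 10.2]
gripper_width: 0.159
finger_force: 42.1
```

Call:
{"method": "drive_tool", "body": {
  "rows": [0, 0, 0, -6, 0, 0, 0, -6, 0, 0, 0, -6, 0, 0, 0, -6, 0, 0, 0, -6, 0, 0, 0, -6, 0, 0, 0, -6, 0, 0, 0, -4, 0, 0, 0, 0, 0, 0, 0, 0]
}}

```text
clock: 5.83
ee_pos: [497.4, 390.3, 275.0]
ee_rot: [0.002, 1.0, 0.011, -0.003]
ft_force: [-10.2, -7.4, 11.8]
gripper_width: 0.154
finger_force: 42.5
```

Call:
{"method": "drive_tool", "body": {
  "rows": [0, 0, 0, 0, 0, 0, 0, 0, 0, 0, 0, 0, 0, 0, 0, 0, 0, 0, 3, 0, 0, 0, 3, 0, 0, 0, 3, 7, -0.1, -1, 0, 7, -0.1, -1, 0, 7, -0.1, -1, 0, 7],
  "fingers": 1
}}

```text
clock: 6.67
ee_pos: [497.6, 360.7, 365.6]
ee_rot: [-0.0, 0.967, 0.255, 0.001]
ft_force: [0.2, 0.2, -1.0]
gripper_width: 1.001
finger_force: 0.0
```

Call:
{"method": "drive_tool", "body": {
  "rows": [-0.1, -1, 0, 7, -0.1, -1, 0, 7, -0.1, -1, 0, 7, -0.1, -1, 0, 7, -0.1, -1, 0, 7, -0.1, -1, 0, 7, -0.1, -1, 0, 7, 0, 0, 0, 7, 0, 0, 0, 1, 0, 0, 0, 0]
}}

```text
clock: 7.5
ee_pos: [490.7, 290.6, 364.6]
ee_rot: [-0.0, 0.731, 0.682, 0.0]
ft_force: [0.2, 0.5, -0.2]
gripper_width: 1.003
finger_force: 0.0
```

```bash
python3 - <<'E'
from h import *
s=arm.state(); print(s["ee_pos"],s["ft_force"],np.degrees(2*np.arctan2(s["ee_rot"][2],s["ee_rot"][1])))
c=shot("wrist","w3")
E
```

```text
[490.72519634 290.59629586 364.64455004] [ 0.24868211  0.48051953 -0.21104236] 85.98328149359342
```

View pics/w3.png

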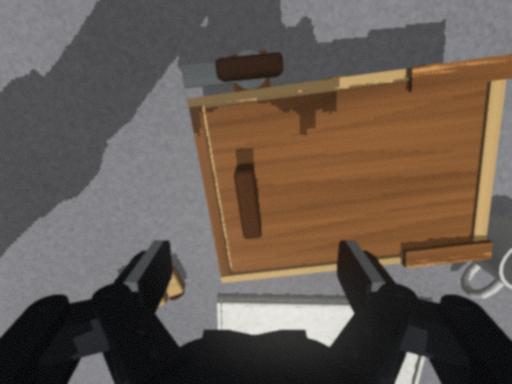

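Clamp bar now points to the front and is off the lid. Handle at about (236,167)–(261,238).

```bash
python3 - <<'E'
from h import *
c=load("w3");c1=load("w1"); hsv=cv2.cvtColor(c["im"],cv2.COLOR_RGB2HSV)
m=((hsv[...,2]<95)&(hsv[...,1]>90)).astype(np.uint8); m[:120]=0; m[245:]=0;m[:,:228]=0;m[:,275:]=0
cn=max(cv2.findContours(m,0,2)[0],key=cv2.contourArea); print(cv2.boundingRect(cn),cv2.approxPolyDP(cn,2,True)[:,0].tolist())
for q in((235,167),(244,238),(261,236)): print(onz(c,*q,117).round(1))
print(tri([c1,c],[(194.6,239.6),(244,238)]),tri([c1,c],[(187.5,185),(235,167)]))
for q,z in(((191,103),84),((222,280),84),((513,60),95),((409,80),95),((492,245),95),((404,258),95)): print("box",q,onz(c,*q,z).round(1))
E
```

```text
(234, 149, 27, 89) [[239, 149], [239, 161], [234, 178], [245, 237], [256, 237], [260, 235], [260, 214], [251, 150]]
[478.7 319.1 117. ]
[480.8 257.4 117. ]
[495.2 258.2 117. ]
(array([480.9023088 , 258.13710232, 119.14197165]), [np.float64(0.2828468473675082), np.float64(0.2828468473674683)]) (array([480.20993381, 318.81151492, 126.14712057]), [np.float64(2.3953146097688727), np.float64(2.395314609768735)])
box (191, 103) [443.9 369.2  84. ]
box (222, 280) [452.  194.7  84. ]
box (513, 60) [698.3 383.3  95. ]
box (409, 80) [619.6 374.3  95. ]
box (492, 245) [710.5 222.8  95. ]
box (404, 258) [629.4 214.6  95. ]
```

Call:
{"method": "drive_tool", "body": {
  "rows": [-0.3, -0.3, -2.5, 3.5, 0, 0, -2.5, 3.5, 0, 0, -2.5, 0, 0, 0, -1.5, 0, 0, 0, -1, 0, 0, 0, 0, 0, 0, 0, 0, 0]
}}

```text
clock: 8.13
ee_pos: [487.4, 288.4, 265.0]
ee_rot: [-0.0, 0.688, 0.726, 0.0]
ft_force: [-0.2, 0.7, -0.7]
gripper_width: 1.002
finger_force: 0.0
```

Call:
{"method": "drive_tool", "body": {
  "rows": [0, 0, 0, 0, 0, 0, 0, 0, 0, 0, 0, 0, 0, 0, 0, 0, 0, 0, 0, 0, 0, 0, 0, 0, 0, 0, 0, 0, 0, 0, 0, 0],
  "fingers": -1,
  "squeeze": 50
}}

```text
clock: 8.8
ee_pos: [486.1, 288.1, 265.2]
ee_rot: [-0.0, 0.687, 0.727, -0.001]
ft_force: [-5.7, -1.2, 6.1]
gripper_width: 0.177
finger_force: 51.1
```

Call:
{"method": "drive_tool", "body": {
  "rows": [0, 0, 0.3, 0, 0, 0, 0.3, 0, 0, 0, 0.3, 0, 0, 0, 0.3, 0, 0, 0, 0, 0, 0, 0, 0, 0]
}}

```text
clock: 9.3
ee_pos: [487.1, 287.2, 275.8]
ee_rot: [-0.0, 0.688, 0.726, -0.001]
ft_force: [1.7, 1.4, -11.8]
gripper_width: 0.181
finger_force: 56.1
```

Call:
{"method": "drive_tool", "body": {
  "rows": [0, 0, 0.2, 0, 0, 0, 0, 0, -0.8, -0.04, 0, 0, -0.8, -0.04, 0, 0]
}}

```text
clock: 9.63
ee_pos: [472.7, 286.4, 278.8]
ee_rot: [0.001, 0.688, 0.726, 0.001]
ft_force: [4.8, 2.1, -11.3]
gripper_width: 0.177
finger_force: 64.7
```

```bash
python3 - <<'E'
from h import *
s=arm.state(); print(s["ee_pos"],s["ft_force"])
c=shot("wrist","w4"); c=shot("side","s4")
a=np.vstack([cv2.imread("pics/w4.png"),cv2.resize(cv2.imread("pics/s4.png")[90:200,180:330],(512,375),interpolation=cv2.INTER_CUBIC)])
cv2.imwrite("pics/v4.png",cv2.resize(a,None,fx=.78,fy=.78))
E
```

```text
[472.7315657  286.36627313 278.80372457] [  4.75798298   2.12640915 -11.34695794]
```

View pics/v4.png

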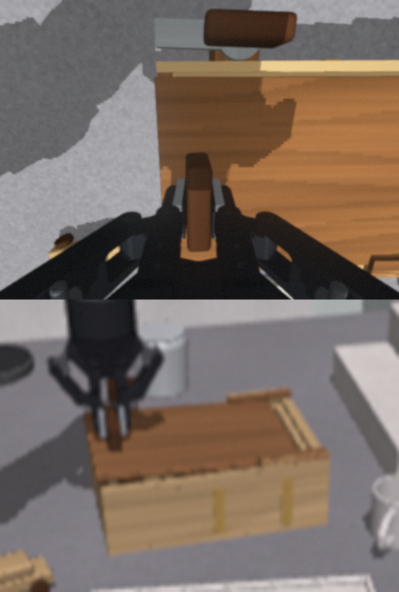

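The lid front now covers the lip and a gap shows at the rear. It is sliding.

Call:
{"method": "drive_tool", "body": {
  "rows": [-1.1, -0.05, 0, 0, -1.1, -0.05, 0, 0, -1.1, -0.05, 0, 0, -1.1, -0.05, 0, 0, 0, 0, 0, 0, 0, 0, 0, 0]
}}

```text
clock: 10.23
ee_pos: [425.9, 285.3, 278.9]
ee_rot: [-0.0, 0.687, 0.727, -0.001]
ft_force: [-2.6, -0.9, -5.7]
gripper_width: 0.176
finger_force: 56.6
```

Call:
{"method": "drive_tool", "body": {
  "rows": [-1.1, -0.05, 0, 0, -1.1, -0.05, 0, 0, -0.6, -0.05, 0, 0, 0, 0, 0, 0, 0, 0, 0, 0],
  "squeeze": 90
}}

```text
clock: 10.65
ee_pos: [399.4, 283.9, 279.3]
ee_rot: [0.0, 0.687, 0.727, 0.001]
ft_force: [-0.6, -0.0, -2.8]
gripper_width: 0.168
finger_force: 91.2
```

```bash
python3 - <<'E'
from h import *
c=shot("side","s5")
cv2.imwrite("pics/v5.png",cv2.resize(c["im"][80:210,170:340,::-1],None,fx=3,fy=3,interpolation=cv2.INTER_CUBIC))
E
```

```text
(no output)
```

View pics/v5.png

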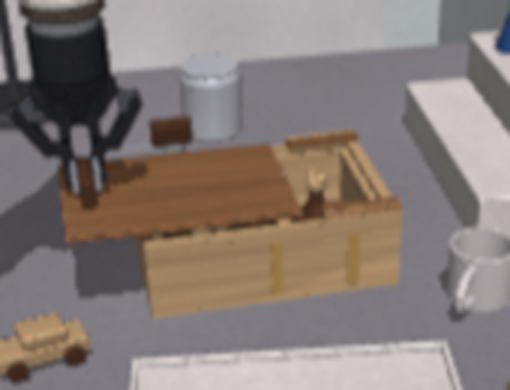

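Call:
{"method": "drive_tool", "body": {
  "rows": [0, 0, 0.6, 0, 0, 0, 0.8, 0, 0, 0, 1, 0, 0, 0, 1, 0, 0, 0, 1.2, 0, 0, 0, 1.2, 0, 0, 0, 1.2, 0, 0, 0, 1, 0, 0, 0, 0, 0],
  "squeeze": 110
}}

```text
clock: 11.45
ee_pos: [400.0, 284.2, 361.3]
ee_rot: [0.001, 0.687, 0.726, 0.002]
ft_force: [0.7, 0.6, -2.9]
gripper_width: 0.164
finger_force: 110.6
```

Call:
{"method": "drive_tool", "body": {
  "rows": [0.4, -1, 0, 0, 0.8, -2, 0, 0, 1.2, -2.6, 0, 0, 1.2, -2.6, 0, 0, 1, -3, 0, 0, 0.6, -3, 0, 0, 0.3, -3, 0, 1, 0, -3, 0, 1, 0, -3, 0, 0, 0, -3, 0, 0]
}}

```text
clock: 12.28
ee_pos: [453.6, 18.9, 357.9]
ee_rot: [-0.001, 0.675, 0.738, -0.001]
ft_force: [0.2, 0.6, -2.5]
gripper_width: 0.167
finger_force: 110.7
```

Call:
{"method": "drive_tool", "body": {
  "rows": [0, -3, 0, 0, 0, -3, 0, 0, 0, -3, 0, 0, 0, -3, 0, 0, 0, -3, 0, 0, 0, -3, 0, 0, 0, -3, 0, 0, 0, -3, 0, 0, 0.1, -3, 0, 0, 0.2, -2.5, 0, 0]
}}

```text
clock: 13.12
ee_pos: [455.6, -276.9, 357.6]
ee_rot: [-0.001, 0.675, 0.737, -0.001]
ft_force: [0.2, -0.1, -2.5]
gripper_width: 0.161
finger_force: 110.7
```

Call:
{"method": "drive_tool", "body": {
  "rows": [0, -2, 0, 0, 0, -1, 0, 0, 0, 0, 0, 0, 0, 0, 0, 0]
}}

```text
clock: 13.45
ee_pos: [456.8, -303.1, 358.0]
ee_rot: [-0.001, 0.675, 0.738, 0.0]
ft_force: [-0.6, 2.0, -2.5]
gripper_width: 0.162
finger_force: 110.7
```

```bash
python3 - <<'E'
from h import *
s=arm.state(); print(s["ee_pos"],s["ft_force"],np.degrees(2*np.arctan2(s["ee_rot"][2],s["ee_rot"][1])))
c=shot("scene","c6");c2=shot("side","s6")
cv2.imwrite("pics/v6.png",np.vstack([c["im"][60:330,60:460,::-1],c2["im"][100:384,60:460,::-1]]))
E
```

```text
[ 456.8220077  -303.13116165  357.98480342] [-0.61050853  1.96759502 -2.46913257] 95.12488611643866
```

View pics/v6.png

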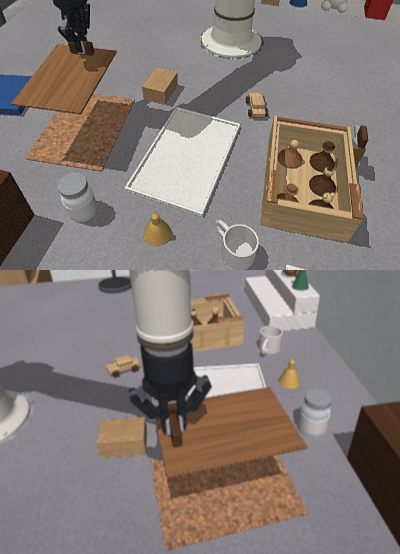

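Lid is held roughly level over the mat. The box is open with about 5 dolls, and one or more may be hidden.

Call:
{"method": "drive_tool", "body": {
  "rows": [0, 0, -2.5, 0, 0, 0, -3, 0, 0, 0, -3, 0, 0, 0, -3, 0, 0, 0, -2, 0, 0, 0, -1, 0, 0, 0, -0.4, 0, 0, 0, 0, 0]
}}

```text
clock: 14.22
ee_pos: [457.8, -302.5, 209.7]
ee_rot: [-0.0, 0.674, 0.739, 0.0]
ft_force: [-0.8, 0.2, -2.0]
gripper_width: 0.164
finger_force: 110.8
```

Call:
{"method": "drive_tool", "body": {
  "rows": [0, 0, -0.3, 0, 0, 0, -0.3, 0, 0, 0, -0.3, 0, 0, 0, 0, 0]
}}

```text
clock: 14.55
ee_pos: [457.4, -303.7, 200.9]
ee_rot: [0.0, 0.675, 0.738, -0.0]
ft_force: [0.0, 0.5, -3.2]
gripper_width: 0.16
finger_force: 110.7
```

Call:
{"method": "drive_tool", "body": {
  "rows": [0, 0, -0.2, 0, 0, 0, -0.2, 0, 0, 0, 0, 0]
}}

```text
clock: 14.8
ee_pos: [457.3, -303.6, 196.5]
ee_rot: [-0.0, 0.675, 0.738, -0.0]
ft_force: [0.2, 0.1, -1.9]
gripper_width: 0.165
finger_force: 110.8
```

Call:
{"method": "drive_tool", "body": {
  "rows": [0, 0, -0.2, 0, 0, 0, -0.2, 0, 0, 0, 0, 0]
}}

```text
clock: 15.05
ee_pos: [457.5, -303.7, 192.9]
ee_rot: [0.0, 0.675, 0.738, 0.0]
ft_force: [-4.7, 0.7, 4.0]
gripper_width: 0.161
finger_force: 111.5
```

Call:
{"method": "drive_tool", "body": {
  "rows": [0, 0, -0.1, 0, 0, 0, -0.1, 0, 0, 0, 0, 0]
}}

```text
clock: 15.3
ee_pos: [457.6, -303.7, 191.8]
ee_rot: [0.001, 0.675, 0.738, -0.0]
ft_force: [-7.8, 1.2, 11.1]
gripper_width: 0.164
finger_force: 112.5
```

Call:
{"method": "drive_tool", "body": {
  "rows": [0, 0, 0, 0, 0, 0, 0, 0, 0, 0, 0, 0, 0, 0, 0, 0, 0, 0, 2, 0, 0, 0, 3, 0, 0, 0, 3.5, 0, 0.6, 1, 3.5, 0, 0.6, 2, 3.5, 0, 0.6, 3, 2.5, 0],
  "fingers": 1
}}

```text
clock: 16.13
ee_pos: [475.9, -245.4, 373.5]
ee_rot: [0.002, 0.676, 0.737, 0.0]
ft_force: [2.0, -0.3, 0.2]
gripper_width: 0.997
finger_force: 0.0
```

Call:
{"method": "drive_tool", "body": {
  "rows": [0.6, 3.6, 1.5, 0, 0.6, 3.6, 1.5, 0, 0.6, 3.6, 0, 0, 0.6, 3.6, 0, 0, 0.6, 3.6, 0, 0, 0.6, 3.6, 0, 0, 0.6, 3.6, 0, 0, 0.6, 3.6, 0, 0, 0.6, 3.6, 0, 0, 0.6, 3.6, 0, 0]
}}

```text
clock: 16.97
ee_pos: [535.4, 118.2, 400.6]
ee_rot: [0.0, 0.675, 0.738, 0.0]
ft_force: [0.6, -1.2, -0.2]
gripper_width: 1.005
finger_force: 0.0
```

Call:
{"method": "drive_tool", "body": {
  "rows": [0.6, 3.6, 0, 0, 0.6, 3.6, 0, 0, 0.6, 3.6, 0, 0, 0, 1.6, 0, 0, 0, 0, 0, 0, 0, 0, 0, 0]
}}

```text
clock: 17.47
ee_pos: [552.8, 241.9, 400.3]
ee_rot: [-0.0, 0.673, 0.739, -0.0]
ft_force: [-0.1, -0.1, -0.6]
gripper_width: 0.996
finger_force: 0.0
```

```bash
python3 - <<'E'
from h import *
s=arm.state(); print(s["ee_pos"]); shot("wrist","w7")
E
```

```text
[552.77443032 241.94879509 400.34457706]
```

Call:
{"method": "drive_tool", "body": {
  "rows": [0, 2.5, 0, 0, 0, 2.5, 0, 0, 0, 2.5, 0, 0, 0, 1.5, 0, 0, 0, 0, 0, 0, 0, 0, 0, 0]
}}

```text
clock: 18.02
ee_pos: [553.7, 329.4, 400.4]
ee_rot: [0.0, 0.675, 0.738, -0.0]
ft_force: [0.3, -1.0, 1.1]
gripper_width: 1.001
finger_force: 0.0
```

```bash
python3 - <<'E'
from h import *
s=arm.state(); print(s["ee_pos"]); b=shot("wrist","w8"); a=load("w7"); c=shot("scene","c8")
x=np.hstack([a["im"][:,60:480],b["im"][:,60:480]])[:300]
y=cv2.resize(c["im"][160:310,300:440],(420,300*420//420),interpolation=cv2.INTER_CUBIC); z=cv2.resize(c["im"][140:290,70:290],(420,300))
cv2.imwrite("pics/v8.png",np.vstack([x,np.hstack([y,z])])[:,:,::-1][:, :][:,:840]); 
im=cv2.imread("pics/v8.png"); cv2.imwrite("pics/v8.png",cv2.resize(im,(800,571)))
E
```

```text
[553.71052595 329.38354994 400.43405486]
```

View pics/v8.png

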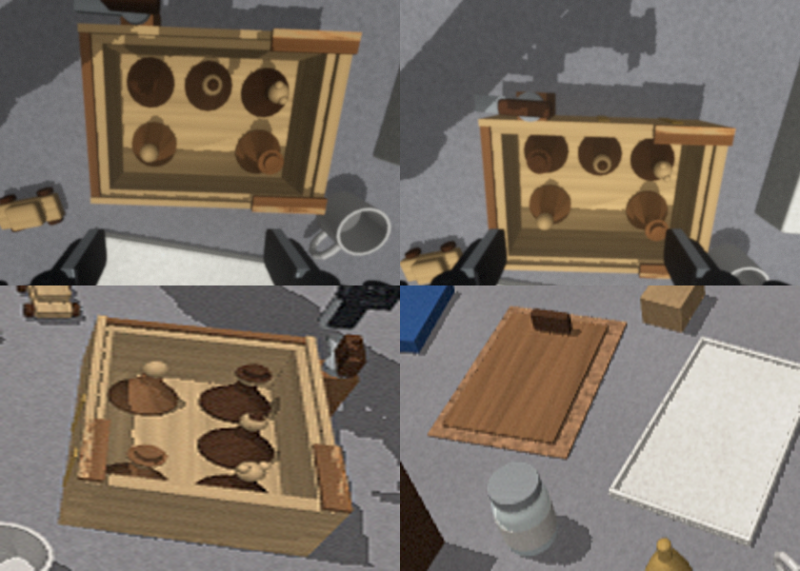

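Five dolls show up in the box. In the composite, left view heads are at (151,80), (211,85), (279,94), (150,153), (270,161), and the same heads in the right view are at (540,158), (601,164), (663,171), (545,222), (655,230). The lid lies squarely on the mat.

```bash
python3 - <<'E'
from h import *
a,b=load("w7"),load("w8"); f=1/.9524
D=dict(A=((151,80),(540,158)),B=((211,85),(601,164)),C=((277,96),(661,172)),D=((150,153),(545,222)),E=((270,161),(655,230)))
for k,(p,q) in D.items():
    u=(p[0]*f+60,p[1]*f); w=(q[0]*f-360,q[1]*f); X,r=tri([a,b],[u,w])
    print(k,X.round(1),r[0].round(1),"z70:",onz(a,*u,70)[:2].round(1),onz(b,*w,70)[:2].round(1))
for c,n in((a,"a"),(b,"b")):
    im=c["im"]; cv2.imwrite(f"pics/g{n}.png",im[:,:,::-1])
x=cv2.resize(a["im"][40:220,140:380],None,fx=3,fy=3,interpolation=cv2.INTER_CUBIC); cv2.imwrite("pics/v9.png",x[:,:,::-1])
E
```

```text
A [505.4 331.3  60.6] 3.4 z70: [510.  330.7] [503.4 333.8]
B [573.2 331.8  64.9] 0.1 z70: [572.7 331.6] [572.8 333.1]
C [645.9 327.4  60.9] 0.5 z70: [643.4 327.2] [642.5 329.8]
D [512.5 252.6  66.1] 0.3 z70: [513.2 253.5] [512.7 254.6]
E [647.1 258.   74.4] 0.6 z70: [649.2 257. ] [648.  255.9]
```

View pics/v9.png

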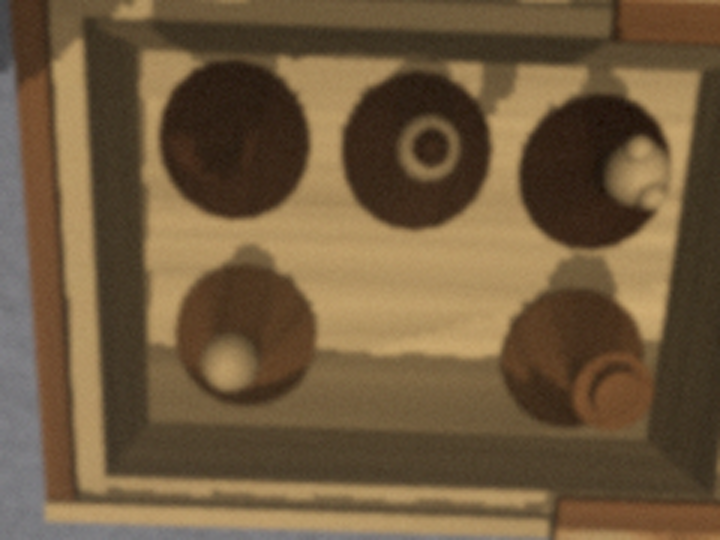

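```bash
python3 - <<'E'
from h import *
a=load("w7")
for k,p in dict(A=(235,138),B=(417,150),C=(593,170),D=(246,333),E=(572,357)).items():
    print(k,onz(a,p[0]/3+140,p[1]/3+40,8)[:2].round(1), onz(a,p[0]/3+140,p[1]/3+40-0,14)[:2].round(1))
# inner floor corners
for p in((140,50),(148,425),(697,70),(648,440)): print(onz(a,p[0]/3+140,p[1]/3+40,6)[:2].round(1))
print(proj(a,[505,333,70]))
E
```

```text
A [502.3 330.7] [503.  330.5]
B [575.1 333. ] [574.6 332.8]
C [646.6 332. ] [644.9 331.8]
D [511.3 253. ] [511.9 254.1]
E [651.4 255.7] [649.7 256.8]
[463.3 359.6]
[470.4 207.6]
[681.  372.8]
[692.1 221.5]
[213.62065923  80.97428495]
```

Call:
{"method": "drive_tool", "body": {
  "rows": [1, 0.15, 0, -1, 1, 0.1, 0, -1, 0, 0, -3, 0, 0, 0, -3.5, 0, 0, 0, -3.5, 0, 0, 0, -3.5, 0, 0, 0, -2.5, 0, 0, 0, -1.2, 0, 0, 0, 0, 0],
  "fingers": -0.1
}}

```text
clock: 18.87
ee_pos: [573.1, 330.1, 225.4]
ee_rot: [-0.0, 0.688, 0.726, -0.003]
ft_force: [-0.6, 0.2, -0.8]
gripper_width: 0.451
finger_force: 0.0
```

```bash
python3 - <<'E'
from h import *
s=arm.state(); print(s["ee_pos"],s["ft_force"],s["gripper_width"]); b=shot("wrist","w10")
cv2.imwrite("pics/v10.png",b["im"][:,:,::-1])
E
```

```text
[573.11508074 330.07731997 225.36923776] [-0.62406232  0.23480639 -0.755807  ] 0.45114714984483134
```

View pics/v10.png

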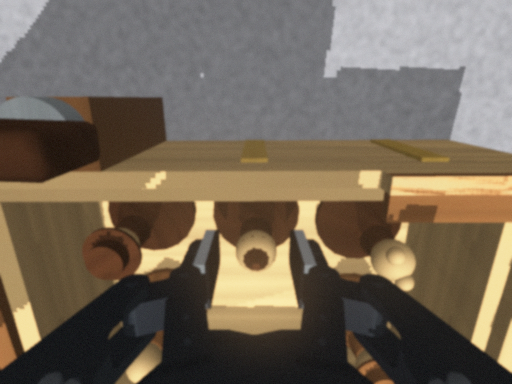

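Doll B's head is at (257,250), centred between the pads.

Call:
{"method": "drive_tool", "body": {
  "rows": [0, 0, -0.5, 0, 0, 0, 0, 0, 0, 0, 0, 0, 0, 0, 0, 0, 0, 0, 0, 0],
  "fingers": -1,
  "squeeze": 40
}}

```text
clock: 19.33
ee_pos: [573.8, 333.3, 225.1]
ee_rot: [0.0, 0.687, 0.726, 0.001]
ft_force: [-0.5, -0.7, 4.5]
gripper_width: 0.221
finger_force: 39.7
```

Call:
{"method": "drive_tool", "body": {
  "rows": [0, 0, 1, 0, 0, 0, 2, 0, 0, 0, 3, 0, 0, 0, 3, 0, 0, 0, 2.7, 0, 0, 0, 0, 0]
}}

```text
clock: 19.83
ee_pos: [574.5, 335.0, 348.2]
ee_rot: [0.001, 0.687, 0.726, 0.005]
ft_force: [0.6, 1.0, -0.6]
gripper_width: 0.215
finger_force: 39.4
```

Call:
{"method": "drive_tool", "body": {
  "rows": [0.4, -2, 0, 0, 0.6, -3, 0, 0, 0.6, -3.2, 0, 0, 0.6, -3.2, 0, 0, 0.6, -3.2, 0, 0, 0.6, -3.2, 0, 0, 0.6, -3.2, 0, 0, 0.6, -3.2, 0, 0, 0.6, -3.2, 0, 0, 0.6, -3.2, 0, 0]
}}

```text
clock: 20.67
ee_pos: [631.3, 25.5, 341.2]
ee_rot: [0.0, 0.687, 0.726, 0.0]
ft_force: [0.5, -0.2, -0.4]
gripper_width: 0.218
finger_force: 39.4
```

Call:
{"method": "drive_tool", "body": {
  "rows": [0.6, -3, 0, 0, 0.5, -2.5, 0, 0, 0.3, -1, 0, 0, 0, 0, 0, 0, 0, 0, 0, 0]
}}

```text
clock: 21.08
ee_pos: [645.2, -37.3, 340.8]
ee_rot: [-0.0, 0.688, 0.726, 0.0]
ft_force: [0.2, 0.8, -1.3]
gripper_width: 0.215
finger_force: 39.4
```

Call:
{"method": "drive_tool", "body": {
  "rows": [0, -0.5, -2, 0, 0, 0, -3, 0, 0, 0, -3, 0, 0, 0, -1.8, 0, 0, 0, -0.8, 0, 0, 0, 0, 0, 0, 0, 0, 0]
}}

```text
clock: 21.67
ee_pos: [645.6, -40.8, 235.5]
ee_rot: [-0.0, 0.686, 0.727, 0.001]
ft_force: [0.2, 0.1, -0.3]
gripper_width: 0.216
finger_force: 39.5
```

Call:
{"method": "drive_tool", "body": {
  "rows": [0, 0, -0.3, 0, 0, 0, -0.3, 0, 0, 0, 0, 0, 0, 0, 0, 0]
}}

```text
clock: 22.0
ee_pos: [645.6, -43.1, 229.4]
ee_rot: [0.0, 0.687, 0.726, 0.0]
ft_force: [0.1, 0.3, 0.1]
gripper_width: 0.22
finger_force: 39.5
```

Call:
{"method": "drive_tool", "body": {
  "rows": [0, 0, -0.2, 0, 0, 0, -0.1, 0, 0, 0, 0, 0, 0, 0, 0, 0]
}}

```text
clock: 22.33
ee_pos: [645.3, -43.1, 225.7]
ee_rot: [-0.0, 0.687, 0.726, -0.0]
ft_force: [-0.2, -0.0, -1.3]
gripper_width: 0.219
finger_force: 39.5
```

```bash
python3 - <<'E'
from h import *
b=shot("wrist","w11");a=shot("side","s11")
cv2.imwrite("pics/v11.png",np.vstack([cv2.resize(a["im"][110:260,190:400],(512,366),interpolation=cv2.INTER_CUBIC)[:,:,::-1]]))
E
```

```text
(no output)
```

View pics/v11.png

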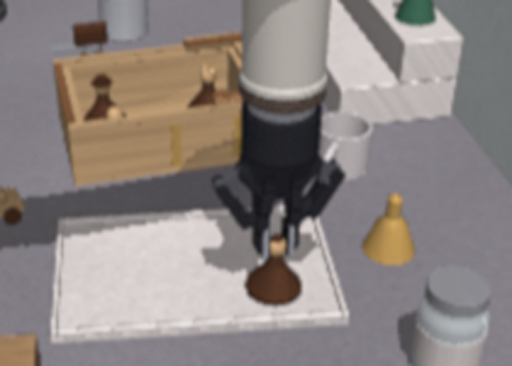

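The doll hangs upright above the tray floor, right side. I'll lower it by feel.

Call:
{"method": "drive_tool", "body": {
  "rows": [0, 0, -0.1, 0, 0, 0, -0.1, 0, 0, 0, 0, 0, 0, 0, 0, 0]
}}

```text
clock: 22.77
ee_pos: [645.5, -42.8, 225.1]
ee_rot: [0.0, 0.687, 0.726, -0.0]
ft_force: [-3.5, 0.2, 8.3]
gripper_width: 0.218
finger_force: 40.3
```

Call:
{"method": "drive_tool", "body": {
  "rows": [0, 0, -0.1, 0, 0, 0, -0.1, 0, 0, 0, 0, 0, 0, 0, 0, 0]
}}

```text
clock: 23.1
ee_pos: [645.5, -42.6, 225.0]
ee_rot: [0.001, 0.687, 0.726, -0.001]
ft_force: [-8.7, -1.3, 21.2]
gripper_width: 0.215
finger_force: 41.6
```

Call:
{"method": "drive_tool", "body": {
  "rows": [0, 0, 0.2, 0, 0, 0, 0, 0, 0, 0, 0, 0, 0, 0, 0, 0, 0, 0, 0, 0, 0, 0, 2, 0, 0, 0, 3, 0, 0, 0, 3.5, 0, 0, 0, 3, 0],
  "fingers": -0.1
}}

```text
clock: 23.85
ee_pos: [645.3, -42.8, 339.8]
ee_rot: [-0.0, 0.687, 0.726, 0.0]
ft_force: [-0.1, -0.4, -0.5]
gripper_width: 0.448
finger_force: 0.0
```

Call:
{"method": "drive_tool", "body": {
  "rows": [0, 3, 0, 0, 0, 4, 0, 0, 0, 4, 0, 0, 0, 4, 0, 0, 0, 4, 0, 0, 0, 4, 0, 0, 0, 4, 0, 0, 0, 4, 0, 0, 0, 3, 0, 0, -0.1, 2.3, 0, 0]
}}

```text
clock: 24.68
ee_pos: [643.0, 324.2, 338.3]
ee_rot: [-0.001, 0.686, 0.728, 0.0]
ft_force: [-0.2, -0.1, 0.3]
gripper_width: 0.448
finger_force: 0.0
```

Call:
{"method": "drive_tool", "body": {
  "rows": [0, 1, 0, 0, 0, 0, 0, 0, 0, 0, -3, 0, 0, 0, -3, 0, 0, 0, -2, 0, 0, 0, -1, 0, 0, 0, 0, 0]
}}

```text
clock: 25.27
ee_pos: [644.5, 326.6, 245.3]
ee_rot: [-0.0, 0.688, 0.725, -0.003]
ft_force: [-0.3, -0.8, 0.6]
gripper_width: 0.451
finger_force: 0.0
```

```bash
cat > chk.py <<'E'
from h import *
import sys
s=arm.state(); print(s["clock"],s["ee_pos"].round(1),s["gripper_width"].round(3),s["finger_force"])
a=shot("scene",sys.argv[1])
# dark/brown things inside the tray, seen from scene camera
hsv=cv2.cvtColor(a["im"],cv2.COLOR_RGB2HSV)
m=((hsv[...,1]>85)&(hsv[...,0]<22)).astype(np.uint8)
poly=np.array([proj(a,[569+sx*144*.9957+sy*89*.0924,-2-sx*144*.0924+sy*89*.9957,z]) for sx,sy,z in((-1,-1,6),(1,-1,6),(1,1,6),(-1,1,6),(-1,1,6))],np.int32)
k=np.zeros(m.shape,np.uint8); cv2.fillPoly(k,[poly],1); k=cv2.dilate(k,np.ones((3,3)))
n,l,st,ce=cv2.connectedComponentsWithStats(m)
for i in range(1,n):
    if st[i,4]>60 and (k[l==i]).sum()>30:
        x,y,w,h,ar=st[i]; ys,xs=np.nonzero(l==i); hull=cv2.convexHull(np.c_[xs,ys])
        low=[(u,v) for u,v in zip(xs,ys) if v>y+h-7]; b=np.mean([q[0] for q in low])
        print("blob",st[i].tolist(),"base~",onz(a,b,y+h-1,6)[:2].round(0),"top px",xs[ys==y].mean().round(0),y)
E
python3 chk.py c12; python3 - <<'E'
from h import *
b=shot("wrist","w12"); hsv=cv2.cvtColor(b["im"],cv2.COLOR_RGB2HSV); print(cv2.cvtColor(b["im"],cv2.COLOR_RGB2GRAY)[225:290:5,190:330:6])
E
```

```text
[[197 194 192 194 195 195 190  62  63 133 175 152 141 126  80  55 193 200
  202 136  77  67  71  77]
 [192 193 194 128 114 186 193 191  87 138 191 164 167 153 108 186 194 101
  125 100  71  73  71  80]
 [197 196 187  95  60 179 193 191 181 154 177 188 180 168 153 187 184  36
   89  84  71  77  71 117]
 [196  80  89  95  48 176 196 196 196 160 183 197 187 161 188 189 188  39
   85  86  42  67  73 139]
 [ 74  50  93  95  43 158 191 192 190 123 171 160 129 109 153 183 184  36
   66  87  47  40  75 150]
 [ 50  50  93  77  44 142 185 184 182 117 108 135 182 151 119 195 190  35
   38  87  77  39  59 165]
 [ 48  74  90  55  40 133 188 183  91  68  68  80 174  94  94 201 203  38
   37  83  85  36  39 180]
 [ 41  91  87  38  39 144 200  81  82  78  73  71  73  70  73  75 201  29
   37  85  89  43  38 180]
 [ 38  97 114  42  41 172 123  85  82  77  72  73  69  69  75  80 105  31
   30  77 107  53  34 105]
 [ 38  39 120  41  34 187  76  87  85  73  72  67  70  73  72  80  79  39
   31  87  43  35  36  37]
 [ 35  35  34  38  32 194  81  84  85  74  69  70  69  71  72  79  79  39
   33  35  35  35  36  37]
 [ 36  36  30  33  39 171  78  85  84  72  68  74  68  69  71  81  82  56
   30  33  31  33  33  33]
 [ 30  34  30  34  43 111  76  85  84  69  69  65  67  69  75  81  79  80
   30  29  25  31  28  29]]Traceback (most recent call last):
  File "chk.py", line 3, in <module>
    s=arm.state(); print(s["clock"],s["ee_pos"].round(1),s["gripper_width"].round(3),s["finger_force"])
                                                         ^^^^^^^^^^^^^^^^^^^^^^^^
AttributeError: 'float' object has no attribute 'round'
```

Call:
{"method": "drive_tool", "body": {
  "rows": [0.1, 0, -1.5, 0, 0.1, 0, -1.1, 0, 0, 0, 0, 0, 0, 0, 0, 0, 0, 0, 0, 0]
}}

```text
clock: 25.73
ee_pos: [646.5, 330.2, 223.2]
ee_rot: [0.0, 0.687, 0.726, 0.0]
ft_force: [0.4, -0.3, -0.0]
gripper_width: 0.452
finger_force: 0.0
```

Call:
{"method": "drive_tool", "body": {
  "rows": [0, 0, 0, 0, 0, 0, 0, 0, 0, 0, 0, 0, 0, 0, 0, 0, 0, 0, 0, 0],
  "fingers": -1
}}

```text
clock: 26.15
ee_pos: [646.5, 330.3, 223.4]
ee_rot: [0.0, 0.687, 0.726, 0.0]
ft_force: [-0.9, 0.3, 3.4]
gripper_width: 0.216
finger_force: 39.8
```

Call:
{"method": "drive_tool", "body": {
  "rows": [0, 0, 1, 0, 0, 0, 2, 0, 0, 0, 3, 0, 0, 0, 3, 0, 0, 0, 2.7, 0, 0, 0, 0, 0]
}}

```text
clock: 26.65
ee_pos: [647.7, 331.5, 347.5]
ee_rot: [0.001, 0.688, 0.726, 0.005]
ft_force: [-0.4, 1.9, 1.3]
gripper_width: 0.218
finger_force: 39.7
```

Call:
{"method": "drive_tool", "body": {
  "rows": [0.1, -2, 0, 0, 0.1, -3.5, 0, 0, 0.1, -3.5, 0, 0, 0.1, -3.5, 0, 0, 0.1, -3.5, 0, 0, 0, -3.5, 0, 0, 0, -3.5, 0, 0, 0, -3.5, 0, 0, 0, -3, 0, 0, 0, -1, 0, 0]
}}

```text
clock: 27.48
ee_pos: [651.7, 17.5, 339.0]
ee_rot: [0.001, 0.69, 0.724, -0.002]
ft_force: [-0.1, -1.0, -1.4]
gripper_width: 0.22
finger_force: 39.6
```

Call:
{"method": "drive_tool", "body": {
  "rows": [0, 0, 0, 0, 0, 0, -2, 0, 0, 0, -3, 0, 0, 0, -3, 0, 0, 0, -2, 0, 0, 0, -1, 0, 0, 0, 0, 0, 0, 0, 0, 0]
}}

```text
clock: 28.15
ee_pos: [651.5, 26.5, 230.1]
ee_rot: [-0.0, 0.687, 0.727, 0.0]
ft_force: [0.6, 1.3, 0.1]
gripper_width: 0.217
finger_force: 39.7
```

Call:
{"method": "drive_tool", "body": {
  "rows": [0, 0, -0.2, 0, 0, 0, -0.1, 0, 0, 0, -0.1, 0, 0, 0, 0, 0, 0, 0, 0, 0]
}}

```text
clock: 28.57
ee_pos: [651.6, 24.9, 226.3]
ee_rot: [0.0, 0.687, 0.726, 0.0]
ft_force: [1.0, 0.1, -1.2]
gripper_width: 0.219
finger_force: 39.7
```

Call:
{"method": "drive_tool", "body": {
  "rows": [0, 0, -0.1, 0, 0, 0, 0, 0, 0, 0, 0, 0]
}}

```text
clock: 28.82
ee_pos: [651.4, 24.9, 224.7]
ee_rot: [-0.0, 0.687, 0.726, -0.0]
ft_force: [0.7, 0.3, -1.2]
gripper_width: 0.221
finger_force: 39.7
```

Call:
{"method": "drive_tool", "body": {
  "rows": [0, 0, -0.1, 0, 0, 0, 0, 0, 0, 0, 0, 0]
}}

```text
clock: 29.07
ee_pos: [651.3, 25.0, 223.6]
ee_rot: [-0.0, 0.687, 0.726, -0.0]
ft_force: [-0.1, -0.4, -0.6]
gripper_width: 0.217
finger_force: 39.7
```

Call:
{"method": "drive_tool", "body": {
  "rows": [0, 0, -0.1, 0, 0, 0, 0, 0, 0, 0, 0, 0]
}}

```text
clock: 29.32
ee_pos: [651.4, 25.1, 223.4]
ee_rot: [0.0, 0.687, 0.726, -0.0]
ft_force: [-2.9, -0.5, 5.3]
gripper_width: 0.214
finger_force: 40.2
```

Call:
{"method": "drive_tool", "body": {
  "rows": [0, 0, 0, 0, 0, 0, 0, 0, 0, 0, 0, 0, 0, 0, 0, 0, 0, 0, 1.7, 0, 0, 0, 3, 0, 0, 0, 3.5, 0, 0, 0, 3.5, 0, 0, 1, 0, 0],
  "fingers": 0
}}

```text
clock: 30.07
ee_pos: [654.2, 34.1, 348.6]
ee_rot: [0.005, 0.688, 0.725, 0.004]
ft_force: [1.1, 0.1, 0.7]
gripper_width: 0.501
finger_force: 0.0
```

Call:
{"method": "drive_tool", "body": {
  "rows": [0, 3, 0, 0, 0, 4, 0, 0, 0, 4, 0, 0, 0, 4, 0, 0, -0.2, 4, 0, 0, -0.1, 2.2, 0, 0, 0, 1, 0, 0, 0, 0, 0, 0, 0, 0, -3, 0, 0, 0, -3, 0]
}}

```text
clock: 30.9
ee_pos: [650.3, 255.3, 281.8]
ee_rot: [0.002, 0.688, 0.725, 0.002]
ft_force: [0.2, -1.7, -1.1]
gripper_width: 0.5
finger_force: 0.0
```

Call:
{"method": "drive_tool", "body": {
  "rows": [0, 0, -2, 0, 0, 0, -1, 0, 0, 0, 0, 0, 0, 0, 0, 0, 0, 0, 0, 0]
}}

```text
clock: 31.32
ee_pos: [649.4, 256.6, 251.6]
ee_rot: [0.001, 0.688, 0.726, 0.001]
ft_force: [0.7, 0.4, 0.2]
gripper_width: 0.505
finger_force: 0.0
```

```bash
sed -i 's/s\["gripper_width"\].round(3)/round(s["gripper_width"],3)/' chk.py; python3 chk.py c13; cat > pads.py <<'E'
from h import *
import sys
b=shot("wrist",sys.argv[1]); hsv=cv2.cvtColor(b["im"],cv2.COLOR_RGB2HSV); print(cv2.cvtColor(b["im"],cv2.COLOR_RGB2GRAY)[215:290:5,180:336:6])
print(hsv[215:290:10,180:336:6,1])
E
python3 pads.py w13
```

```text
31.3167 [649.4 256.6 251.6] 0.505 0.0
blob [207, 215, 24, 29, 457] base~ [671. -38.] top px 217.0 215
blob [234, 223, 25, 30, 490] base~ [677.  31.] top px 248.0 223
[[122 121 124 123 117 117 102  80  71  76  55  59  57  58  55  78  69  54
   76 105  74  62  67  57  99 106]
 [113 122 119 115 114 112 111  64  58  83  69 101 105 107  73  71  52  56
   99 103  72  62  60  66 106 106]
 [113 111 115 108 113 109 111  85  57  76  98  68  65  65  96  90  55  66
  104 100  70  63  65  65 171 173]
 [105 110 107 107  88  79 101 109  64 101  72  50  53  45  61  96  62  97
   96  80  69  68  63  61 170 174]
 [108 106 106  95  77  42  94 101 105 108  54 104 105 100  53  95 102 105
  107  49  63  78  65  68 172 174]
 [111 109  51  75  76  29  95 104 105 105 103 109 100 102  97  97 101 106
  113  53  39  74  50  47 173 173]
 [ 79  39  29  76  71  28  70  79  83 105 108 100 101 102  95 100  87  77
   78  31  29  77  75  28 122 174]
 [ 71  28  42  77  53  24  62  77  81 101 100  98  97  95 100  97  81  79
   81  30  27  73  78  32  39 174]
 [ 45  28  71  76  29  32  52  74  75  81  97  99  95  98  99 
[... 874 characters left out ...]
57 155 138
  110 119 120 110 123 107 109 108]
 [116 112 117 109  16  55 118 114 128 148 148 155 157 154 165 155 140 114
  116 121  12   3 116 113 112 109]
 [114  87  62  10  21 120 115 119 130 157 151 154 156 152 153 155 148 119
  116 107  90   7  10  72 109 108]
 [ 96  75   4   3  70  73 111 115 116 128 156 155 159 151 155 141 114 125
  118  90 104  28   3  22  82 110]
 [ 46  14  15   3  97  68 113 113 116 115 122 113 116 122 108 120 110 125
  117 124  93  91   3  12  79  68]
 [ 18  35  73  19  96  78 119 112 123 113 114 118 123 114 118 118 115 117
  112 118  93  49  35  56  40  35]
 [ 40  49  24  46 116 108 114 112 110 113 117 117 119 119 116 125 120 111
  120 117  82  55  59  62  21  56]]
```

The hat is centred between the pads (col 252). The tray holds the first two dolls.

Call:
{"method": "drive_tool", "body": {
  "rows": [0, 0, -1.5, 0, 0, 0, -1.1, 0, 0, 0, 0, 0, 0, 0, 0, 0]
}}

```text
clock: 31.75
ee_pos: [647.8, 256.6, 222.2]
ee_rot: [-0.0, 0.687, 0.726, -0.001]
ft_force: [0.8, 0.3, 0.8]
gripper_width: 0.499
finger_force: 0.0
```

Call:
{"method": "drive_tool", "body": {
  "rows": [0, 0, 0, 0, 0, 0, 0, 0, 0, 0, 0, 0, 0, 0, 0, 0, 0, 0, 0, 0],
  "fingers": -1
}}

```text
clock: 32.17
ee_pos: [648.5, 257.1, 224.1]
ee_rot: [0.0, 0.687, 0.726, 0.0]
ft_force: [-0.0, -0.2, 0.7]
gripper_width: 0.217
finger_force: 39.1
```

Call:
{"method": "drive_tool", "body": {
  "rows": [0, 0, 1, 0, 0, 0, 2, 0, 0, 0, 3, 0, 0, 0, 3, 0, 0, 0, 2.6, 0, 0, 0, 0, 0]
}}

```text
clock: 32.67
ee_pos: [649.7, 258.7, 347.4]
ee_rot: [0.002, 0.687, 0.726, 0.005]
ft_force: [0.7, 0.2, -0.5]
gripper_width: 0.214
finger_force: 39.2
```

Call:
{"method": "drive_tool", "body": {
  "rows": [-0.5, -2, 0, 0, -0.9, -3, 0, 0, -1, -3.5, 0, 0, -1, -3.5, 0, 0, -1, -3.5, 0, 0, -1, -3.5, 0, 0, -1, -3.5, 0, 0, -1, -3, 0, 0, -0.5, -2, 0, 0, -0.3, -1.9, 0, 0]
}}

```text
clock: 33.5
ee_pos: [565.3, -39.4, 339.9]
ee_rot: [0.0, 0.688, 0.726, -0.001]
ft_force: [-1.0, 0.5, -0.9]
gripper_width: 0.22
finger_force: 39.2
```

Call:
{"method": "drive_tool", "body": {
  "rows": [0, 0, 0, 0, 0, 0, -2, 0, 0, 0, -3, 0, 0, 0, -3, 0, 0, 0, -2, 0, 0, 0, -1, 0, 0, 0, 0, 0, 0, 0, 0, 0]
}}

```text
clock: 34.17
ee_pos: [566.7, -36.3, 230.2]
ee_rot: [-0.0, 0.687, 0.727, 0.0]
ft_force: [0.1, 0.1, -0.9]
gripper_width: 0.223
finger_force: 39.3
```

Call:
{"method": "drive_tool", "body": {
  "rows": [0, 0, -0.3, 0, 0, 0, -0.2, 0, 0, 0, -0.1, 0, 0, 0, 0, 0, 0, 0, 0, 0]
}}

```text
clock: 34.58
ee_pos: [566.6, -37.1, 224.2]
ee_rot: [0.0, 0.687, 0.726, 0.0]
ft_force: [-0.0, -0.2, -1.2]
gripper_width: 0.221
finger_force: 39.3
```

Call:
{"method": "drive_tool", "body": {
  "rows": [0, 0, -0.1, 0, 0, 0, 0, 0, 0, 0, 0, 0]
}}

```text
clock: 34.83
ee_pos: [566.8, -37.0, 223.9]
ee_rot: [0.001, 0.687, 0.726, 0.0]
ft_force: [-1.3, -0.9, 7.6]
gripper_width: 0.215
finger_force: 40.2
```

Call:
{"method": "drive_tool", "body": {
  "rows": [0, 0, 0, 0, 0, 0, 0, 0, 0, 0, 0, 0, 0, 0, 0, 0, 0, 0, 1.7, 0, 0, 0, 3, 0, 0, 0, 3.5, 0, 0, 0, 3.5, 0, 0, 1, 0, 0, -0.4, 2.5, 0, 0],
  "fingers": 0
}}

```text
clock: 35.67
ee_pos: [564.2, -5.5, 341.9]
ee_rot: [0.003, 0.69, 0.724, 0.001]
ft_force: [-0.6, -1.0, -1.0]
gripper_width: 0.503
finger_force: 0.0
```

Call:
{"method": "drive_tool", "body": {
  "rows": [-0.7, 3.8, 0, 0, -0.8, 4, 0, 0, -0.8, 4, 0, 0, -0.8, 4, 0, 0, -0.8, 4, 0, 0, -0.7, 3, 0, 0, -0.3, 1.8, 0, 0, -0.1, 1, 0, 0, 0, 0, -3, 0, 0, 0, -3, 0]
}}

```text
clock: 36.5
ee_pos: [513.4, 255.0, 280.6]
ee_rot: [0.001, 0.687, 0.727, 0.002]
ft_force: [0.3, -0.5, -0.7]
gripper_width: 0.503
finger_force: 0.0
```

Call:
{"method": "drive_tool", "body": {
  "rows": [0, 0, -2, 0, 0, 0, -1, 0, 0, 0, 0, 0, 0, 0, 0, 0, 0, 0, 0, 0]
}}

```text
clock: 36.92
ee_pos: [513.2, 254.2, 251.0]
ee_rot: [0.0, 0.688, 0.726, 0.001]
ft_force: [-0.3, 0.6, -0.5]
gripper_width: 0.501
finger_force: 0.0
```

```bash
python3 chk.py c14; python3 pads.py w14 | head -32
```

```text
36.9167 [513.2 254.2 251. ] 0.501 0.0
blob [207, 190, 36, 54, 896] base~ [671. -38.] top px 230.0 190
blob [234, 223, 25, 30, 489] base~ [677.  31.] top px 248.0 223
[[ 71  71  70 116 115 116  82  95  86  85  65  67  64  61  81  81  90  86
  120 125 128 128 130 130 129 129]
 [ 71  69  74 122 126 127  89  89  88  85  71  81  85  64  81  92  90  84
  131 130 134 133 132 131 134 136]
 [ 65  75  71 124 130 131 125  74  91  84  98 110 111  94  89  93  82 115
  128 130 132 132 130 133 134 131]
 [ 68  72  69 120  99  96 128 101  78  99 125 140 138 115  84  72  94 127
  125 102 103 104 126 126 127 123]
 [ 71  72  72 100  84  47 112 123 100 126 149 167 162 141 100  91 121 119
  120  64  72  90 122 116 121 117]
 [ 68  67  43  78  86  30 108 122 118 134 165 181 179 153 114 119 122 118
  119  54  47  88  64  78 118 119]
 [ 66  36  37  83  83  34 100 123 125 133 172 190 184 157 123 124 122 120
  123  51  31  83  82  38  85 122]
 [ 64  33  43  87  55  33  68  87  87  87 163 182 170 128  85  85  85  83
   83  36  36  81  83  35  43  84]
 [ 46  33  76  86  36  25  61  85  82  86  85  99  91  86  85  84  85  86
   85  38  34  60  86  50  37  76]
 [ 32  27  81  80  29  31  60  85  86  88  87  86  84  85  88  90  83  86
   84  29  30  33  83  79  37  45]
 [ 29  44  93  88  24  27  67  81  80  77  80  80  81  80  81  80  81  80
   80  36  28  34  97  89  31  28]
 [ 29  29  34 107  27  26  74  81  77  80  80  80  83  84  81  80  85  82
   81  57  25  31 114  29  28  28]
 [ 29  26  26  47  20  27  81  81  84  86  83  83  82  88  86  84  85  85
   86  76  25  29  42  27  24  32]
 [ 28  26  25  25  26  28  81  80  81  83  79  81  82  79  80  80  78  79
   79  79  28  31  24  31  24  27]
 [ 24  26  25  23  25  35  82  82  84  85  81  84  83  80  81  82  80  80
   82  78  28  33  29  28  27  27]]
[[110 112 120 114 117 116 152 143 152 146 153 145 137 154 150 147 149 157
  118 118 117 112 112 113 111 115]
```

Call:
{"method": "drive_tool", "body": {
  "rows": [0, 0, -1.5, 0, 0, 0, -1.1, 0, 0, 0, 0, 0, 0, 0, 0, 0]
}}

```text
clock: 37.35
ee_pos: [511.9, 253.6, 222.7]
ee_rot: [-0.0, 0.687, 0.726, -0.001]
ft_force: [0.2, 0.3, 0.1]
gripper_width: 0.5
finger_force: 0.0
```

Call:
{"method": "drive_tool", "body": {
  "rows": [0, 0, 0, 0, 0, 0, 0, 0, 0, 0, 0, 0, 0, 0, 0, 0, 0, 0, 0, 0],
  "fingers": -1
}}

```text
clock: 37.77
ee_pos: [512.4, 254.0, 223.9]
ee_rot: [0.0, 0.687, 0.726, 0.0]
ft_force: [-0.1, -0.5, -1.2]
gripper_width: 0.219
finger_force: 39.0
```

Call:
{"method": "drive_tool", "body": {
  "rows": [0, 0, 1, 0, 0, 0, 2, 0, 0, 0, 3, 0, 0, 0, 3, 0, 0, 0, 2.6, 0, 0, 0, 0, 0]
}}

```text
clock: 38.27
ee_pos: [513.7, 255.8, 346.0]
ee_rot: [0.002, 0.687, 0.726, 0.004]
ft_force: [0.5, 2.2, -0.5]
gripper_width: 0.219
finger_force: 39.2
```

Call:
{"method": "drive_tool", "body": {
  "rows": [-0.2, -2, 0, 0, -0.3, -3, 0, 0, -0.3, -3.3, 0, 0, -0.3, -3.3, 0, 0, -0.3, -3.3, 0, 0, -0.3, -3.3, 0, 0, -0.3, -3.3, 0, 0, -0.3, -3, 0, 0, -0.2, -2.5, 0, 0, -0.1, -1.3, 0, 0]
}}

```text
clock: 39.1
ee_pos: [485.7, -32.8, 339.6]
ee_rot: [0.0, 0.689, 0.725, -0.001]
ft_force: [0.3, -0.3, -0.5]
gripper_width: 0.215
finger_force: 39.2
```

Call:
{"method": "drive_tool", "body": {
  "rows": [0, 0, 0, 0, 0, 0, -2, 0, 0, 0, -3, 0, 0, 0, -3, 0, 0, 0, -2, 0, 0, 0, -1, 0, 0, 0, 0, 0, 0, 0, 0, 0]
}}

```text
clock: 39.77
ee_pos: [486.6, -28.0, 230.1]
ee_rot: [-0.0, 0.687, 0.727, 0.0]
ft_force: [0.2, -0.2, -0.5]
gripper_width: 0.223
finger_force: 39.3
```

Call:
{"method": "drive_tool", "body": {
  "rows": [0, 0, -0.3, 0, 0, 0, -0.2, 0, 0, 0, -0.1, 0, 0, 0, 0, 0, 0, 0, 0, 0]
}}

```text
clock: 40.18
ee_pos: [486.5, -29.1, 224.1]
ee_rot: [0.0, 0.687, 0.726, 0.0]
ft_force: [-0.4, -0.0, -0.4]
gripper_width: 0.22
finger_force: 39.3
```

Call:
{"method": "drive_tool", "body": {
  "rows": [0, 0, -0.1, 0, 0, 0, 0, 0, 0, 0, 0, 0]
}}

```text
clock: 40.43
ee_pos: [486.6, -29.0, 223.6]
ee_rot: [0.001, 0.687, 0.726, -0.0]
ft_force: [-3.0, 0.3, 7.9]
gripper_width: 0.218
finger_force: 40.0
```

Call:
{"method": "drive_tool", "body": {
  "rows": [0, 0, 0, 0, 0, 0, 0, 0, 0, 0, 0, 0, 0, 0, 0, 0, 0, 0, 1.7, 0, 0, 0, 3, 0, 0, 0, 3.5, 0, 0, 0, 3.5, 0, 0, 1, 0, 0, 0, 2.5, 0, 0],
  "fingers": -0.05
}}

```text
clock: 41.27
ee_pos: [487.7, 3.0, 341.5]
ee_rot: [0.002, 0.69, 0.724, 0.0]
ft_force: [-0.3, -0.6, -0.3]
gripper_width: 0.473
finger_force: 0.0
```

Call:
{"method": "drive_tool", "body": {
  "rows": [0.2, 3.8, 0, 0, 0.2, 4, 0, 0, 0.2, 4, 0, 0, 0.2, 4, 0, 0, 0.2, 4, 0, 0, 0.2, 4, 0, 0, 0.2, 4, 0, 0, 0.2, 3, 0, 0, 0.1, 1.3, 0, 0, 0.1, 0.6, 0, 0]
}}

```text
clock: 42.1
ee_pos: [503.0, 336.5, 339.6]
ee_rot: [-0.001, 0.686, 0.728, 0.001]
ft_force: [-0.5, -0.2, 0.1]
gripper_width: 0.473
finger_force: 0.0
```

Call:
{"method": "drive_tool", "body": {
  "rows": [0, 0, 0, 0, 0, 0, -3, 0, 0, 0, -3, 0, 0, 0, -2, 0, 0, 0, -1, 0, 0, 0, 0, 0, 0, 0, 0, 0, 0, 0, 0, 0]
}}

```text
clock: 42.77
ee_pos: [505.1, 332.9, 251.2]
ee_rot: [0.0, 0.688, 0.726, 0.001]
ft_force: [-0.5, -0.2, 0.6]
gripper_width: 0.471
finger_force: 0.0
```

```bash
python3 chk.py c15; python3 pads.py w15
```

```text
42.7667 [505.1 332.9 251.2] 0.471 0.0
blob [207, 171, 47, 73, 1245] base~ [671. -38.] top px 243.0 171
blob [234, 223, 25, 30, 488] base~ [677.  31.] top px 248.0 223
[[ 70  74  74  78 178 171  54  53  51  41  41  40  42  44  48  53  58  61
  192 193 194 195 193 195 193 196]
 [ 76  72  76  76 179 190  52  52  51  43  39  43  41  41  53  57  60  93
  199 198 199 201 198 197 197 200]
 [ 76  73  72  77 165 182 104  51  51  66  67  48  70  61  53  57  62 182
  188 191 190 190 192 190 192 192]
 [ 73  75  74  70 100 127 123  57  66  65  46  46  46  56  67  58 102 181
  178 110 131 170 181 181 184 179]
 [ 70  74  77  73  91  81  77 170  66  45  47  49  45  48  76 108 192 193
  192  49 100 117 195 196 194 195]
 [ 71  73  56  52  90  50  76 135  73  57  71  71  67  51  74 153 199 200
  201  50  92 100  82 179 201 198]
 [ 75  60  40  79  87  35  65 130  68  68  72  68  73  75  71 135 194 194
  194  48  68  96  62  52 193 194]
 [ 74  37  36  90  88  32  53 183  67  66  68  77  72  77  71 184 204 202
  204  47  47  97  90  49 152 205]
 [ 72  35  45  90  76  35  47 197  78  76  77  75  74  72  80
[... 875 characters left out ...]
48 141 107
  106 107 104 105 106 107 106 106]
 [112 123 110 116  16   9 114 112 150 138 130 145 127 143 152 124 109 105
  104 106  27  67 105 104 106 105]
 [110 106  85   9   6  70 102 127 149 150 143 146 153 151 150 122 105 107
  102 121  61  21  73 105 105 107]
 [113  64  27   8   7  89  99 103 145 141 143 146 145 152 142 102 104 102
  100 105 100  21  23  94  98 102]
 [ 59  87   9   9  71 110 113 106 101 107 112 116 111 107 103 101 105 104
  104 104 115  45   9  29  99 105]
 [ 14  50  69  67  57 109 104 100 100  97  99  99  99  99 100 101 100  99
   96 109 112  76  80  98  87  77]
 [ 33  60  64  54  61 107 102 102 105 105 104 104 105 105 104 108 106 105
  106 111 101  97  81  80  85  96]]
```

```bash
python3 - <<'E'
from h import *
c=load("w15"); print(onz(c,246,247,72).round(1), proj(c,[505,333,72]).round(0))
for n,q,z in(("w14",(248,240),66),("w13",(252,222),72)): print(n,onz(load(n),*q,z).round(1))
hsv=cv2.cvtColor(c["im"],cv2.COLOR_RGB2HSV); m=((hsv[...,1]>122)).astype(np.uint8)[150:280,200:290]
print(m[::5,::3])
E
```

```text
[502.2 328.2  72. ] [251. 240.]
w14 [511.3 250.9  66. ]
w13 [649.2 267.9  72. ]
[[1 1 1 1 1 1 1 1 1 1 1 1 1 1 1 1 1 1 1 1 1 1 1 0 1 1 1 1 1 1]
 [1 1 1 1 1 1 1 1 1 1 1 1 1 1 1 1 1 1 1 1 1 1 1 1 1 1 1 1 1 1]
 [1 1 1 1 1 1 1 1 1 1 1 1 1 1 1 1 1 1 1 1 1 1 1 1 1 1 1 1 1 1]
 [1 1 1 1 1 1 1 1 1 1 1 1 1 1 1 1 1 1 1 1 1 1 1 1 1 1 1 1 1 1]
 [1 1 1 1 1 1 1 1 1 1 1 1 1 1 1 1 1 1 1 1 1 1 1 1 1 1 1 1 1 1]
 [1 1 1 1 1 1 1 1 1 1 1 1 1 1 1 1 1 1 1 1 1 1 1 1 1 1 1 1 1 1]
 [0 0 0 0 1 0 0 0 0 0 0 0 1 0 1 0 1 0 1 1 1 0 1 1 1 1 0 1 1 1]
 [0 0 0 0 0 0 0 0 0 0 0 0 0 0 0 0 0 0 0 0 0 0 0 0 0 0 0 0 0 0]
 [0 0 0 0 0 0 0 0 0 0 0 0 0 0 0 0 0 0 0 0 0 0 0 0 0 0 0 0 0 0]
 [0 0 0 0 0 0 0 0 0 0 0 0 0 0 0 0 0 0 0 0 0 0 0 0 0 0 0 0 0 0]
 [0 0 0 0 1 1 1 1 1 1 1 1 1 1 1 1 1 1 1 1 1 1 1 1 1 1 1 1 0 0]
 [0 0 0 0 1 1 1 1 1 1 1 1 1 1 1 1 1 1 1 1 1 1 1 1 1 1 1 1 1 0]
 [0 0 0 0 1 1 1 1 1 1 1 1 1 1 1 1 1 1 1 1 1 1 1 1 1 1 1 1 1 0]
 [0 0 0 0 1 1 1 1 1 1 1 1 1 1 1 1 1 1 0 1 1 1 1 1 1 1 1 1 1 0]
 [0 0 0 0 0 1 1 1 1 1 1 1 1 1 1 1 1 1 1 1 1 1 1 1 1 1 1 1 0 0]
 [0 0 0 0 0 0 1 1 1 1 1 1 1 1 1 1 1 1 1 1 1 1 1 1 1 1 1 0 0 0]
 [0 0 0 0 0 0 0 1 1 1 1 1 1 1 1 1 1 1 1 1 1 1 1 1 1 1 0 0 0 0]
 [0 0 0 0 0 0 0 0 1 1 1 1 1 0 1 1 1 1 1 1 1 1 1 1 0 0 0 0 0 0]
 [0 0 0 0 0 0 0 0 1 1 1 1 1 1 1 1 1 1 1 1 1 1 1 1 0 0 0 0 0 0]
 [0 0 0 0 0 0 0 0 1 1 1 1 1 1 1 1 1 1 1 1 1 1 1 1 0 0 0 0 0 0]
 [0 0 0 0 0 0 0 0 1 1 1 1 1 1 1 1 1 1 1 1 1 1 1 0 0 0 0 0 0 0]
 [0 0 0 0 0 0 0 0 0 1 1 1 1 1 1 1 1 1 1 1 1 1 0 0 0 0 0 0 0 0]
 [0 0 0 0 0 0 0 0 0 0 0 1 1 1 1 1 1 1 1 1 1 0 0 0 0 0 0 0 0 0]
 [0 0 0 0 0 0 0 0 0 0 0 0 0 0 0 0 0 0 0 0 0 0 0 0 0 0 0 0 0 0]
 [0 0 0 0 0 0 0 0 0 0 0 0 0 0 0 0 0 0 0 0 0 0 0 0 0 0 0 0 0 0]
 [0 0 0 0 0 0 0 0 0 0 0 0 0 0 0 0 0 0 0 0 0 0 0 0 0 0 0 0 0 0]]
```

Call:
{"method": "drive_tool", "body": {
  "rows": [-0.2, 0, -1.5, 0, 0, 0, -1.1, 0, 0, 0, 0, 0, 0, 0, 0, 0]
}}

```text
clock: 43.2
ee_pos: [501.8, 332.6, 222.6]
ee_rot: [-0.0, 0.687, 0.726, -0.001]
ft_force: [-0.6, 0.0, -0.9]
gripper_width: 0.474
finger_force: 0.0
```

Call:
{"method": "drive_tool", "body": {
  "rows": [0, 0, 0, 0, 0, 0, 0, 0, 0, 0, 0, 0, 0, 0, 0, 0, 0, 0, 0, 0],
  "fingers": -1
}}

```text
clock: 43.62
ee_pos: [502.5, 332.9, 223.9]
ee_rot: [0.0, 0.687, 0.726, 0.0]
ft_force: [-0.8, 0.8, -0.5]
gripper_width: 0.216
finger_force: 39.0
```

Call:
{"method": "drive_tool", "body": {
  "rows": [0, 0, 1, 0, 0, 0, 2, 0, 0, 0, 3, 0, 0, 0, 3, 0, 0, 0, 2.6, 0, 0, 0, 0, 0]
}}

```text
clock: 44.12
ee_pos: [503.4, 335.0, 346.3]
ee_rot: [0.001, 0.687, 0.726, 0.005]
ft_force: [0.6, 1.3, 0.2]
gripper_width: 0.22
finger_force: 39.2
```

Call:
{"method": "drive_tool", "body": {
  "rows": [-0.1, -2, 0, 0, -0.1, -3, 0, 0, -0.1, -3.5, 0, 0, -0.1, -3.5, 0, 0, -0.1, -3.5, 0, 0, -0.1, -3.5, 0, 0, -0.1, -3.5, 0, 0, -0.1, -3, 0, 0, -0.1, -2.5, 0, 0, -0.1, -1.3, 0, 0]
}}

```text
clock: 44.95
ee_pos: [492.1, 36.0, 339.6]
ee_rot: [0.001, 0.689, 0.725, -0.001]
ft_force: [0.1, 0.8, -1.0]
gripper_width: 0.216
finger_force: 39.2
```

Call:
{"method": "drive_tool", "body": {
  "rows": [0, 0, 0, 0, 0, 0, -2, 0, 0, 0, -3, 0, 0, 0, -3, 0, 0, 0, -2, 0, 0, 0, -1, 0, 0, 0, 0, 0, 0, 0, 0, 0]
}}

```text
clock: 45.62
ee_pos: [492.6, 41.1, 230.1]
ee_rot: [-0.0, 0.687, 0.727, 0.0]
ft_force: [0.7, -0.1, -0.7]
gripper_width: 0.216
finger_force: 39.3
```

Call:
{"method": "drive_tool", "body": {
  "rows": [0, 0, -0.3, 0, 0, 0, -0.2, 0, 0, 0, -0.1, 0, 0, 0, 0, 0, 0, 0, 0, 0]
}}

```text
clock: 46.03
ee_pos: [492.6, 39.9, 224.1]
ee_rot: [0.0, 0.688, 0.726, 0.0]
ft_force: [-0.2, 0.3, -0.3]
gripper_width: 0.217
finger_force: 39.3
```

Call:
{"method": "drive_tool", "body": {
  "rows": [0, 0, -0.1, 0, 0, 0, 0, 0, 0, 0, 0, 0]
}}

```text
clock: 46.28
ee_pos: [492.5, 40.1, 223.6]
ee_rot: [0.001, 0.687, 0.726, -0.0]
ft_force: [-2.7, -1.3, 8.4]
gripper_width: 0.218
finger_force: 40.0
```

Call:
{"method": "drive_tool", "body": {
  "rows": [0, 0, 0, 0, 0, 0, 0, 0, 0, 0, 0, 0, 0, 0, 0, 0, 0, 0, 1.7, 0, 0, 0, 3, 0, 0, 0, 3.5, 0, 0, 0, 3.5, 0, 0, 0, 3.5, 0, 0, 0, 2.5, 0],
  "fingers": 0
}}

```text
clock: 47.12
ee_pos: [492.7, 40.6, 402.4]
ee_rot: [0.001, 0.687, 0.727, 0.001]
ft_force: [1.2, -0.2, 0.2]
gripper_width: 0.499
finger_force: 0.0
```

Call:
{"method": "drive_tool", "body": {
  "rows": [0.8, -1, 0, 0, 0.8, -2, 0, 0, 0.8, -2, 0, 0, 0.8, -2, 0, 0, 0.8, -2, 0, 0, 0.8, -1, 0, 0, 0, 0, 0, 0, 0, 0, 0, 0]
}}

```text
clock: 47.78
ee_pos: [540.5, -60.0, 399.1]
ee_rot: [-0.001, 0.688, 0.726, 0.0]
ft_force: [-0.1, 0.6, -0.1]
gripper_width: 0.496
finger_force: 0.0
```

```bash
python3 chk.py c16; python3 - <<'E'
from h import *
w=shot("wrist","w16"); a=load("c16"); s=shot("side","s16")
f=lambda i,r:cv2.resize(i[r[0]:r[1],r[2]:r[3]],(400,300),interpolation=cv2.INTER_CUBIC)
x=np.vstack([np.hstack([f(w["im"],(0,384,0,512)),f(s["im"],(80,380,60,460))]),np.hstack([f(a["im"],(150,300,170,370)),f(a["im"],(120,320,240,507))])])
cv2.imwrite("pics/v16.png",x[:,:,::-1])
E
```

```text
47.7833 [540.5 -60.  399.1] 0.496 0.0
blob [207, 171, 47, 73, 1243] base~ [671. -38.] top px 242.0 171
blob [256, 175, 22, 29, 394] base~ [516.  41.] top px 268.0 175
blob [234, 223, 25, 30, 488] base~ [677.  32.] top px 248.0 223
```

View pics/v16.png

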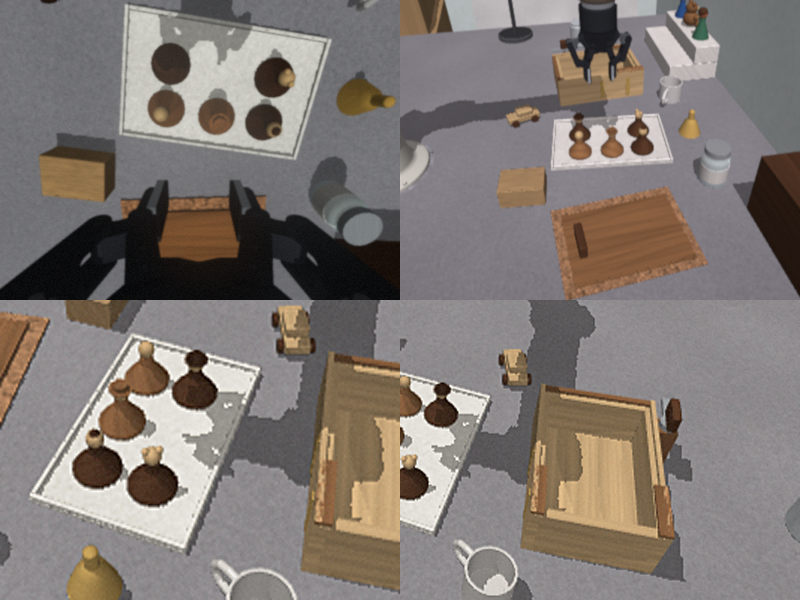

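The final view shows all five dolls upright inside the tray walls. The box is empty, the lid lies flat on the mat, and the bystanders are in place.

```bash
python3 -c "
from bench import arm
print(arm.close_job())"
```

```text
the job is handed in; nothing more can be done
None
```

The job is handed in: the clamp is open, the lid lies flat on the cork mat and all five dolls found in the box stand upright in the tray, but no verdict came back.

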